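# Swap the packs in a charging cabinet

### The arm

A 6-joint arm with a two-finger parallel gripper is mounted at the origin on the work surface. World frame = base frame: x ahead of the robot, y to its left, z up, the work surface at z = 0. Lengths are in m, angles in rad, forces in N, time in s.
With the tool pointing down it reaches from about 0.25 to 0.725 m from the base axis. Payload 4 kg.
Tool frame: the origin (TCP) lies midway between the tips of the shut fingers; the grasp point (between the pads) lies bot.tcp_to_grasp behind it (bot.tcp_to_grasp is the distance from the TCP to the grasp point, in m); z points along the fingers, y is the line along which they close (so a half turn about z gives the same grasp; the last joint's range is limited). The gripper opens to 85 mm and grips with 20 to 120 N. Pads are 22 mm wide; open, the fingers measure 114 mm over their backs; the gripper's body (76 mm by 85 mm) begins 54 mm behind the grasp point. The pads swing forward as they close: fully open they stand 13 mm farther back than shut.
Start: joints at [1.334, 0.241, 0.005, 1.335, 0, 1.571], TCP at [0.117, 0.486, 0.231] pointing down, gripper open.
Joint ranges: [-2.72, 2.72], [-1.05, 1.87], [-1.09, 1.28], [-1.99, 2.15], [-1.42, 1.44], [-3.14, 3.14]. Speed limits (rad/s): [2.79, 2.79, 3.14, 3.14, 3.14, 3.14].

### API

Orientations are given as a unit quaternion [x, y, z, w].
In Python, from workcell import readout, camera, bot gives the robot as it stands. The module is installed in compiled form; this text tells all that it offers.
- The arm moves only by the tool jog_arm, never from a script. Its argument "motion" is a list of rows, each an object of numbers: "x", "y", "z": the shift along the tool's x, y, z in mm; "spin": the turn about the tool's z in degrees; "fingers": the closure, from -1 (fully open) to 1 (shut). A call has 1 to 8 rows; each row is the pose to reach, as a shift and turn from the pose commanded when the call began, along the tool's axes at that moment; what a row does not reach only later rows make up. A row lasts 1/8 s, in which the tool goes at most 62.5 mm and 10.7 degrees, less where a joint would pass 70% of its speed; a pose out of reach is approached as far as the arm can. A call with a gripper value outside its range is refused whole. The fingers move at their own pace and stop on an object; the grip force is fixed at half the most. Time passes only in rows, so rows that repeat a pose let the fingers close. It gives the time, the measured TCP pose, the force, the opening and the grip force at its end, in the units of the state.
- readout.get_obs(): the state, without advancing time (a new reading comes with each control period).
- camera(name): name is "scene" or "top" or "wrist"; returns a dict with "pixels" (420x560x3 uint8, red, green, blue), "K" (3x3 intrinsics, pixels), "rvec" (rotation vector, rad) and "tvec" (3), from world to camera coordinates, as OpenCV has them. Camera axes: x right, y down, z forward; pixel columns grow to the right and rows downward; lengths in m; the calibration is good to about 2 mm. A picture is of the moment at which its call begins. There is no depth.
- bot.job_done(): hands the job in; it is judged then, once.
The state is a dict: "clock": time; "joint_pos": joint angles; "joint_vel": joint speeds; "tau": joint torques, N m; "eef_pos": TCP position; "tool_rot": TCP orientation; "ft_force": force on the tool from outside, world axes, zero at the start; "ft_torque": the same for the moment, N m; "grip_width": finger opening in m; "grasp_force": force on a finger pad.
Only numpy, scipy, OpenCV 4.12 (cv2) and the standard library are available. Lean on these libraries where they do the work, as an engineer would, in place of code of your own. Each camera call takes 0.05 s, during which the arm holds its last target. There are 200 camera calls.

### The job

The charging cabinet's drawer is out and its isolator is on. Switch the isolator off before touching any pack, move each charged pack from the drawer into the white tray, lay each empty pack from the pad flat between the guide strips of a drawer bay (one per bay), then push the drawer gently but fully home and last of all switch the isolator back on. Never touch a pack while the isolator is on, and leave the green bottle and the carton where they are.

Things in the scene. Friction and masses are not known exactly. Their poses are not given: they have to be found in the camera images.
- cabinet: the charging cabinet, fixed: a low white box 350 (y) x 185 (x) x 100 (z) mm with one drawer. Origin: under its middle, 100 mm behind the closed drawer's front. Its -x axis is the way the drawer opens, which is towards the robot's right (world -y) give or take 7 degrees.
- iso_lever (a joint): angle of the isolator's toggle lever: 0 = off, leaning fully to the isolator's +y side (towards the robot); 1.1 rad = on, leaning fully to its -y side (away from the robot); upright at 0.55. Weighted over centre: once past upright it falls to the nearer end and stays there. Pushing it over takes about 1.5 N at the grip.
- iso_grip (a point): centre of the isolator lever's T grip: a black round bar 18 mm thick and 78 mm long over its round ends, lying along the isolator's x axis, at the end of a 12 mm thick steel arm, 75 mm from the hinge. It moves with the lever.
- iso_hinge (a point): hinge point of the lever, 130 mm above the table; its axes are the isolator's, parallel to the cabinet's: x is the hinge axis, z up. The isolator's low grey box (90 (x) x 120 (y) x 24 mm) is fixed on the cabinet's top; the hinge lies over its middle, 6 mm above it, between two steel cheeks that rise 18 mm above the box.
- drawer (a joint): how far the cabinet's drawer is out: 0 = fully home, 0.15 m = fully out. Sliding it takes about 2 N when slow (a little more when faster); it stays where it is left.
- drawer_handle (a point): middle of the drawer's steel bar handle, a level bar about 10 mm thick and 120 mm long across the drawer front (along y), 35 mm out from the front, 57 mm above the table; it moves with the drawer. Its -x axis points the way the drawer opens. The grey drawer front is 344 mm wide and reaches from 3 to 86 mm above the table.
- tray_in (a point): centre of the inner floor of the white outgoing tray, 4 mm above the table: open tray, inside 152 (x) x 252 (y) mm, walls 4 mm thick with their top 25 mm above the table. Fixed, empty at the start. Two packs fit side by side in it, lying along its x axis, 60 mm either side of the centre.
- cleaner: a green bottle, 60 mm across, 170 mm high; origin under its middle; a bystander.
- carton: a small closed cardboard box 80 x 120 x 70 mm; origin under its middle; a bystander.
- bay0 (a point): a bay of the drawer: centre, on the drawer's floor (16 mm above the table). Bays lie side by side 90 mm apart along y; x runs into the cabinet along the slide. A bay is 58 mm clear between two white guide strips (8 mm high, 6 mm wide) and 154 mm long between the drawer's end walls, which rise 39 mm over the floor (front: 70 mm). One pack lies in it along x, either end first.
- bay1 (a point): centre, on the drawer's floor, of the middle bay; like bay0.
- bay2 (a point): centre, on the drawer's floor, of the third bay; like bay0. The drawer's side walls are 65 mm from the middle of the outer bays.
- full0_mid (a point): centre of a charged battery pack: a black block 110 (x) x 46 (y) x 46 (z) mm with grey ends, 0.2 to 0.4 kg, lying in a bay of the open drawer at the start. One or two of the three exist (the others give None).
- flat0_mid (a point): centre of an empty battery pack, of the same look and size as the charged ones, lying at the start on the white pad (2 mm thick) on the table to the robot's right. Two or three of the three exist (the others give None).
- full1_mid (a point): centre of a charged battery pack: a black block 110 (x) x 46 (y) x 46 (z) mm with grey ends, 0.2 to 0.4 kg, lying in a bay of the open drawer at the start. One or two of the three exist (the others give None).
- flat1_mid (a point): centre of an empty battery pack, of the same look and size as the charged ones, lying at the start on the white pad (2 mm thick) on the table to the robot's right. Two or three of the three exist (the others give None).
- full2_mid (a point): centre of a charged battery pack: a black block 110 (x) x 46 (y) x 46 (z) mm with grey ends, 0.2 to 0.4 kg, lying in a bay of the open drawer at the start. One or two of the three exist (the others give None).
- flat2_mid (a point): centre of an empty battery pack, of the same look and size as the charged ones, lying at the start on the white pad (2 mm thick) on the table to the robot's right. Two or three of the three exist (the others give None).
Not all that is in view belongs to the job. What is shaped like the part that bears flat2_mid but purple or yellow is not meant.

How it is judged:
On the way, in this order (a step that is already met when the one before it is completed fails the run):
1. the isolator is off (value of joint iso_lever below 0.12 rad), for 0.2 s.
2. every charged pack lies in the tray and every empty pack lies in a bay of the drawer (x of full0_mid in the frame of tray_in between -0.055 and 0.055 m and y of full0_mid in the frame of tray_in between -0.105 and 0.105 m and z of full0_mid in the frame of tray_in between 0.018 and 0.03 m and x of full1_mid in the frame of tray_in between -0.055 and 0.055 m and y of full1_mid in the frame of tray_in between -0.105 and 0.105 m and z of full1_mid in the frame of tray_in between 0.018 and 0.03 m and x of full2_mid in the frame of tray_in between -0.055 and 0.055 m and y of full2_mid in the frame of tray_in between -0.105 and 0.105 m and z of full2_mid in the frame of tray_in between 0.018 and 0.03 m and ((x of flat0_mid in the frame of bay0 between -0.027 and 0.027 m and y of flat0_mid in the frame of bay0 between -0.011 and 0.011 m and z of flat0_mid in the frame of bay0 between 0.018 and 0.028 m and angle between the x axis of flat0_mid and the x axis of bay0, either way round below 0.2 rad) or (x of flat0_mid in the frame of bay1 between -0.027 and 0.027 m and y of flat0_mid in the frame of bay1 between -0.011 and 0.011 m and z of flat0_mid in the frame of bay1 between 0.018 and 0.028 m and angle between the x axis of flat0_mid and the x axis of bay1, either way round below 0.2 rad) or (x of flat0_mid in the frame of bay2 between -0.027 and 0.027 m and y of flat0_mid in the frame of bay2 between -0.011 and 0.011 m and z of flat0_mid in the frame of bay2 between 0.018 and 0.028 m and angle between the x axis of flat0_mid and the x axis of bay2, either way round below 0.2 rad)) and ((x of flat1_mid in the frame of bay0 between -0.027 and 0.027 m and y of flat1_mid in the frame of bay0 between -0.011 and 0.011 m and z of flat1_mid in the frame of bay0 between 0.018 and 0.028 m and angle between the x axis of flat1_mid and the x axis of bay0, either way round below 0.2 rad) or (x of flat1_mid in the frame of bay1 between -0.027 and 0.027 m and y of flat1_mid in the frame of bay1 between -0.011 and 0.011 m and z of flat1_mid in the frame of bay1 between 0.018 and 0.028 m and angle between the x axis of flat1_mid and the x axis of bay1, either way round below 0.2 rad) or (x of flat1_mid in the frame of bay2 between -0.027 and 0.027 m and y of flat1_mid in the frame of bay2 between -0.011 and 0.011 m and z of flat1_mid in the frame of bay2 between 0.018 and 0.028 m and angle between the x axis of flat1_mid and the x axis of bay2, either way round below 0.2 rad)) and ((x of flat2_mid in the frame of bay0 between -0.027 and 0.027 m and y of flat2_mid in the frame of bay0 between -0.011 and 0.011 m and z of flat2_mid in the frame of bay0 between 0.018 and 0.028 m and angle between the x axis of flat2_mid and the x axis of bay0, either way round below 0.2 rad) or (x of flat2_mid in the frame of bay1 between -0.027 and 0.027 m and y of flat2_mid in the frame of bay1 between -0.011 and 0.011 m and z of flat2_mid in the frame of bay1 between 0.018 and 0.028 m and angle between the x axis of flat2_mid and the x axis of bay1, either way round below 0.2 rad) or (x of flat2_mid in the frame of bay2 between -0.027 and 0.027 m and y of flat2_mid in the frame of bay2 between -0.011 and 0.011 m and z of flat2_mid in the frame of bay2 between 0.018 and 0.028 m and angle between the x axis of flat2_mid and the x axis of bay2, either way round below 0.2 rad))), for 0.3 s.
3. the drawer is fully home (value of joint drawer below 0.005 m), for 0.2 s.
4. the isolator is on again (value of joint iso_lever above 0.98 rad), for 0.2 s.
At the end, for the whole second after the job is handed in: Isolator on (lever within 0.12 rad of its end), drawer home within 5 mm, every charged pack flat on the tray's floor inside its walls, every empty pack flat on the drawer's floor between the guide strips of a bay and along it within 0.2 rad (all of step 2 and value of joint iso_lever above 0.98 rad and value of joint drawer below 0.005 m); the robot touches nothing.
It fails at once if a pack is touched by the gripper while the isolator is on (value of joint iso_lever above 0.98 rad and (contact force between the fingers and full0 above 0.5 N or contact force between the fingers and full1 above 0.5 N or contact force between the fingers and full2 above 0.5 N or contact force between the fingers and flat0 above 0.5 N or contact force between the fingers and flat1 above 0.5 N or contact force between the fingers and flat2 above 0.5 N)).
It fails at once if the drawer is slammed (faster than 0.5 m/s) (velocity of joint drawer below -0.5 m/s).
It fails at once if a bystander is pushed more than 3 cm or tipped (distance of any of cleaner, carton from where it was at the start of the episode above 0.03 m or angle between any of cleaner, carton's own z axis and vertical above 0.5 rad).
Of full0, full1, full2 only 1 to 2 are there at a start; the rules pass over those that are not, and their reading is None.
Of flat0, flat1, flat2 only 2 to 3 are there at a start; the rules pass over those that are not, and their reading is None.
At some moment in a run one of flat0, flat1, flat2 may be knocked a few centimetres aside while the robot is not near it.
Once in a run the grip may slacken for a moment while it holds something.
It also fails if it takes over 210 s, if anything falls off the work surface, if the arm or the gripper's body presses on something with over 40 N, if the wrist force passes 120 N, or if a joint passes its speed limit or range.

## Working session

There is one attempt and no reset: what is moved stays moved. The work goes in short steps, Python scripts to look and compute and a tool call to move; the robot and the scene stay as the last step left them, time stands still between calls to the robot, and variables do not carry over. Pictures are saved under pics/ and viewed, at most 14 in all, crops included, and the job is handed in when it is done.

Besides the shell and the picture viewer there is one more tool, called after "Call:" as name(argument=value, ...) on one line, values as JSON. jog_arm: Moves the arm, as the interface text tells. Its arguments: {"type":"object","properties":{"motion":{"type":"array"}},"required":["motion"]}

```bash
mkdir -p pics; python3 - <<'E'
from workcell import readout,camera,bot
import cv2
print(bot.tcp_to_grasp); o=readout.get_obs(); print(o)
for n in("scene","top"):
    c=camera(n); cv2.imwrite(f"pics/{n}0.png",c["pixels"][:,:,::-1]); print(n,c["K"],c["rvec"],c["tvec"])
E
```

```text
0.0187
{'clock': 0.0, 'joint_pos': array([ 1.33401235e+00,  2.41413334e-01,  3.72452908e-03,  1.33520389e+00,
       -1.71769879e-05,  1.57077892e+00]), 'joint_vel': array([ 0.00033668, -0.00065757,  0.00131919, -0.00045649,  0.00078985,
       -0.00084157]), 'tau': array([-5.35839320e-05, -3.72319186e+01,  2.52407634e+01,  1.68841810e-02,
        2.04258686e-05, -2.26202012e-06]), 'eef_pos': array([0.11714515, 0.48543129, 0.2304129 ]), 'tool_rot': array([ 1.18106892e-01,  9.93000334e-01, -1.04186004e-03, -1.15287593e-04]), 'ft_force': array([-0.5709019 ,  0.64939808, -0.11192417]), 'ft_torque': array([-0.04002093,  0.00096696,  0.04730919]), 'grasp_force': 0.0, 'grip_width': 0.08518944945108281}
scene [[495.6846672    0.         275.34163218]
 [  0.         495.6846672  215.59535022]
 [  0.           0.           1.        ]] [ 1.78556176  1.73733072 -0.69256001] [ 0.01790948 -0.26045357  1.85150509]
top [[514.46389807   0.         272.88537719]
 [  0.         514.46389807 208.67864476]
 [  0.           0.           1.        ]] [ 2.18049238 -2.1743946   0.05899582] [-0.03417312  0.51661888  1.31172921]
```

View pics/top0.png

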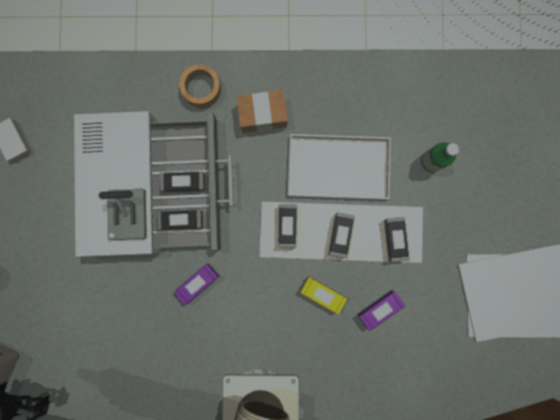

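View pics/scene0.png

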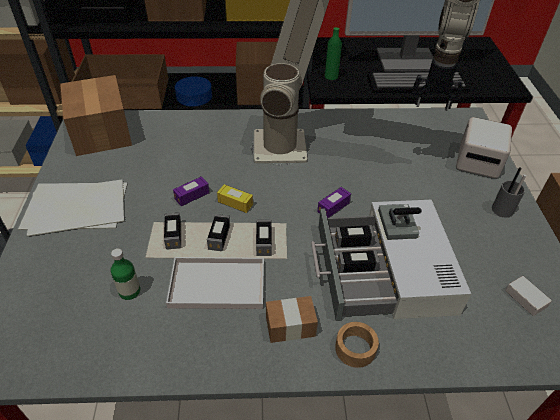

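Top view: cabinet (75–150,112–255), charged packs at (181,181) and (178,219), free bay at about (185,145), three empties on the pad at (287,227), (342,236), (397,240), tray (340,167), lever grip (116,194). The purple and yellow packs are decoys.

```bash
cat > h.py <<'E'
import numpy as np,cv2
from workcell import readout,camera,bot
from scipy.spatial.transform import Rotation as R
def unproj(c,px,z):
    px=np.atleast_2d(np.asarray(px,float)); Rm=cv2.Rodrigues(np.array(c["rvec"]))[0]; t=np.array(c["tvec"]).ravel()
    C=-Rm.T@t; d=np.c_[px,np.ones(len(px))]@np.linalg.inv(c["K"]).T@Rm
    return C+d*((z-C[2])/d[:,2])[:,None]
def proj(c,P): return cv2.projectPoints(np.atleast_2d(np.array(P,float)),np.array(c["rvec"],float),np.array(c["tvec"],float),np.array(c["K"]),None)[0].reshape(-1,2)
def blobs(c,mask,z,amin,amax=1e9):
    out=[]
    for k in cv2.findContours(mask.astype(np.uint8),cv2.RETR_EXTERNAL,cv2.CHAIN_APPROX_NONE)[0]:
        a=cv2.contourArea(k)
        if amin<a<amax:
            W=unproj(c,k.reshape(-1,2),z); (m,s,_)=r=cv2.minAreaRect((W[:,:2]*1000).astype(np.float32))
            b=cv2.boxPoints(r); e=max((b[1]-b[0],b[2]-b[1]),key=lambda v:np.hypot(*v)); 
            out.append((np.round(m,1),np.round(sorted(s),1),round(np.degrees(np.arctan2(e[1],e[0]))%180,1),np.round(k.reshape(-1,2).mean(0))))
    return out
def tool():
    o=readout.get_obs(); return o,R.from_quat(o["tool_rot"])
def rel(target):  # world point (m) -> shift in tool axes mm (from measured TCP)
    o,r=tool(); return np.round(r.inv().apply(np.array(target)-o["eef_pos"])*1000,1)
E
python3 - <<'E'
from h import *
o,r=tool();print(r.as_matrix().round(3))
c=camera("top");g=cv2.cvtColor(c["pixels"],cv2.COLOR_RGB2GRAY);hsv=cv2.cvtColor(c["pixels"],cv2.COLOR_RGB2HSV)
print(g[130,110],g[167,340],g[250,320],g[181,181],g[227,287],g[100,300],g[181,193],g[214,115],g[195,115])
w=(g>125)&(hsv[...,1]<50)
print("labels")
for b in blobs(c,w,0.048,40,400):print(b)
print("big z=.1")
for b in blobs(c,w,0.1,3000):print(b)
print("big z=.004")
for b in blobs(c,w,0.004,3000):print(b)
cv2.imwrite("pics/crop.png",cv2.resize(c["pixels"][90:280,60:240,::-1],None,fx=3.1,fy=3.1,interpolation=cv2.INTER_CUBIC))
E
```

```text
[[-0.972  0.235 -0.   ]
 [ 0.235  0.972 -0.002]
 [-0.    -0.002 -1.   ]]
152 157 157 154 156 107 50 71 53
labels
(array([ 260.7, -305.4]), array([26. , 44.8]), np.float32(125.8), array([382., 311.]))
(array([ 298.3, -160.2]), array([24.3, 43. ]), np.float32(60.6), array([323., 295.]))
(array([324.3, 161.5]), array([25.9, 44.9]), np.float32(130.8), array([195., 284.]))
(array([ 439.1, -346.7]), array([24.8, 43.8]), np.float32(5.5), array([398., 239.]))
(array([ 449.1, -206.3]), array([25.3, 44. ]), np.float32(169.4), array([342., 235.]))
(array([487.5, 206.2]), array([24.3, 43.1]), np.float32(95.3), array([178., 219.]))
(array([520.8, 203.6]), array([  6.2, 134.8]), np.float32(92.5), array([180., 206.]))
(array([546., 204.]), array([  6.1, 135. ]), np.float32(92.6), array([180., 196.]))
(array([585.9, 202.1]), array([23. , 43.6]), np.float32(90.1), array([180., 180.]))
(array([634.3, 208. ]), array([  6.4, 135.7]), np.float32(92.8), array([178., 162.]))
(array([586.9,  87. ]), array([ 28.6, 122.8]), np.float32(3.5), array([229., 177.]))
(array([ 668.4, -487.7]), array([27.8, 28.2]), n
[... 314 characters left out ...]
([ 616.3, -195.6]), array([151.9, 246.4]), np.float32(88.0), array([339., 166.]))
(array([573.8, 360.4]), array([186., 351.]), np.float32(2.3), array([112., 184.]))
(array([968.6, -42.1]), array([ 129.1, 1395.3]), np.float32(89.7), array([287.,  24.]))
big z=.004
(array([ 303.3, -647.8]), array([232.4, 260.7]), np.float32(93.9), array([513., 293.]))
(array([ 458.5, -209.2]), array([147.2, 421.9]), np.float32(88.2), array([349., 231.]))
(array([ 631.2, -206.4]), array([163.6, 265.5]), np.float32(88.0), array([339., 166.]))
(array([585.4, 392.4]), array([200.4, 378.1]), np.float32(2.3), array([112., 184.]))
(array([1010.7,  -41.1]), array([ 139., 1503.]), np.float32(89.7), array([287.,  24.]))
```

View pics/crop.png

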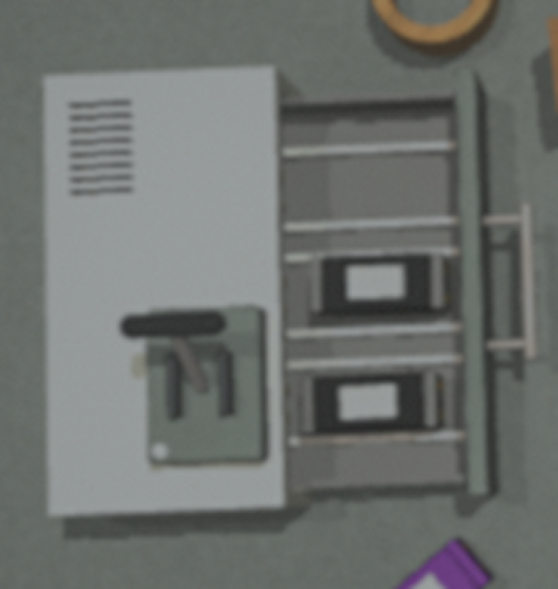

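Crop: T grip at crop (172,325) → px (115.5,194.8); the charged packs are in the middle and near bays, and the far bay is empty. Guide strips are visible.

```bash
python3 - <<'E'
from h import *
c=camera("top");g=cv2.cvtColor(c["pixels"],cv2.COLOR_RGB2GRAY)
print("grip",unproj(c,[[115.5,194.8]],.194)*1000)
print("grip ends",unproj(c,[[99.5,195.2],[132.5,194.4]],.194)*1000)
print("isobox corners z.124",unproj(c,np.array([[150,308],[266,308],[266,464],[150,464]])/3.1+[60,90],.124)*1000)
print("strips z.024",unproj(c,[[178,137],[178,162],[180,196],[180,206]],.024)*1000)
s=[[180,180.5],[178,219.2]]; print("full",unproj(c,s,.062)*1000)
print("handle",unproj(c,[[229.5,181]],.057)*1000)
# dark packs on pad
hsv=cv2.cvtColor(c["pixels"],cv2.COLOR_RGB2HSV)
w=(g>125)&(hsv[...,1]<50); roi=np.zeros_like(w); roi[212:245,275:300]=1
m=w&roi
for b in blobs(c,(g>125)&roi,.048,20):print("l1",b)
d=(g<60);roi[:]=0;roi[204:260,265:420]=1
for b in blobs(c,d&roi,.048,100):print("dark",b)
w2=(g>125)&(hsv[...,1]<50)
for z in(.004,.025):print("tray",[b for b in blobs(c,w2,z,3000) if abs(b[3][0]-339)<3])
E
```

```text
grip [[534.87266264 319.76620618 194.        ]]
grip ends [[533.90095672 356.06506298 194.        ]
 [535.84746613 281.23392465 194.        ]]
isobox corners z.124 [[554.76992721 360.02964313 124.        ]
 [554.91386351 269.95446843 124.        ]
 [434.65215603 267.4401679  124.        ]
 [434.36521278 356.88765951 124.        ]]
strips z.024 [[703.0421818  215.16704668  24.        ]
 [637.29263338 214.08525235  24.        ]
 [548.6124685  207.43926734  24.        ]
 [522.68750834 207.01988223  24.        ]]
full [[584.15734147 200.52469025  62.        ]
 [486.67109301 203.96915892  62.        ]]
handle [[583.68180018  76.28277893  57.        ]]
l1 (array([472.2, -68.9]), array([25.2, 42.9]), np.float32(0.0), array([287., 225.]))
l1 (array([466. , -95.4]), array([ 7.5, 80.6]), np.float32(180.0), array([298., 228.]))
dark (array([ 438.1, -340.8]), array([46.6, 92.9]), np.float32(7.3), array([393., 244.]))
tray [(array([ 631.2, -206.4]), array([163.6, 265.5]), np.float32(88.0), array([339., 166.]))]
tray [(array([ 627.9, -204.1]), array([161. , 261.3]), np.float32(88.0), array([339., 166.]))]
```

Call:
jog_arm(motion=[{"x":-60,"y":-7,"z":-20,"spin":10,"fingers":1},{"x":-120,"y":-13,"z":-30,"spin":20,"fingers":1},{"x":-180,"y":-20,"z":-30,"spin":30,"fingers":1},{"x":-240,"y":-26,"z":-30,"spin":40,"fingers":1},{"x":-300,"y":-33,"z":-30,"spin":50,"fingers":1},{"x":-360,"y":-40,"z":-30,"spin":60,"fingers":1},{"x":-420,"y":-46,"z":-30,"spin":67,"fingers":1},{"x":-484,"y":-53,"z":-30,"spin":74,"fingers":1}])

```text
clock: 1.2
eef_pos: [0.5752, 0.3208, 0.2611]
tool_rot: [0.693, 0.721, -0.0, -0.0]
ft_force: [1.2, 0.9, 0.0]
grip_width: -0.0001
grasp_force: 0.0
```

```bash
python3 - <<'E'
from h import *
o,r=tool();print(o["eef_pos"],o["joint_pos"].round(2),o["grip_width"]);print(r.as_matrix().round(3)); print(rel([.575,.318,.18]))
E
```

```text
[0.5751836  0.32081248 0.26106496] [0.51 0.57 0.58 1.58 0.   2.04] -9.182423034496413e-05
[[-0.039  0.999 -0.   ]
 [ 0.999  0.039  0.   ]
 [ 0.    -0.    -1.   ]]
[-2.8 -0.3 81.1]
```

Call:
jog_arm(motion=[{"z":40,"fingers":1},{"z":81,"fingers":1},{"z":81,"y":-10,"fingers":1},{"z":81,"y":-25,"fingers":1},{"z":81,"y":-40,"fingers":1},{"z":81,"y":-55,"fingers":1},{"z":81,"y":-70,"fingers":1},{"z":81,"y":-75,"fingers":1}])

```text
validation failed for argument at $.mo...
```

Call:
jog_arm(motion=[{"z":-80,"fingers":1},{"z":-140,"fingers":1},{"z":-140,"x":-60,"fingers":0},{"z":-140,"x":-115,"fingers":-0.5},{"z":-140,"x":-115,"y":-10,"fingers":-0.5}])

```text
validation failed for argument at $.mo...
```

```bash
python3 - <<'E'
from h import *
o,r=tool();print(o["eef_pos"],o["joint_pos"].round(2),o["grip_width"],o["clock"])
for n in ("wrist","scene"):
    c=camera(n);cv2.imwrite(f"pics/{n}1.png",c["pixels"][:,:,::-1])
    if n=="wrist": w=c["pixels"]
    else: s=c["pixels"][150:330,290:500]
cv2.imwrite("pics/a.png",np.hstack([cv2.resize(w,(440,330)),cv2.resize(s,(350,330))])[:,:,::-1])
E
```

```text
[0.5751836  0.32081248 0.26106496] [0.51 0.57 0.58 1.58 0.   2.04] -9.182423034496413e-05 1.2
```

View pics/a.png

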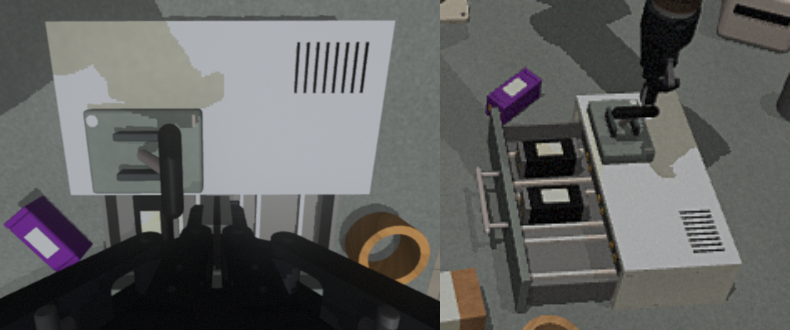

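The moves were refused because every row needs all its keys. The picture shows the lever still on, with the gripper above and beyond the bar as planned.

Call:
jog_arm(motion=[{"x":0,"y":0,"z":40,"spin":0,"fingers":1},{"x":0,"y":0,"z":81,"spin":0,"fingers":1},{"x":0,"y":-10,"z":81,"spin":0,"fingers":1},{"x":0,"y":-25,"z":81,"spin":0,"fingers":1},{"x":0,"y":-40,"z":81,"spin":0,"fingers":1},{"x":0,"y":-55,"z":81,"spin":0,"fingers":1},{"x":0,"y":-70,"z":81,"spin":0,"fingers":1},{"x":0,"y":-75,"z":81,"spin":0,"fingers":1}])

```text
clock: 2.3
eef_pos: [0.498, 0.3192, 0.1829]
tool_rot: [0.691, 0.722, 0.001, 0.0]
ft_force: [0.0, -0.6, 0.1]
grip_width: 0.0005
grasp_force: 0.0
```

Call:
jog_arm(motion=[{"x":0,"y":0,"z":-60,"spin":0,"fingers":1},{"x":0,"y":0,"z":-100,"spin":0,"fingers":1},{"x":-60,"y":0,"z":-100,"spin":0,"fingers":0},{"x":-115,"y":-10,"z":-100,"spin":0,"fingers":-0.5},{"x":-115,"y":-10,"z":-100,"spin":0,"fingers":-0.5}])

```text
clock: 2.92
eef_pos: [0.4932, 0.2002, 0.2822]
tool_rot: [0.694, 0.72, 0.001, 0.001]
ft_force: [0.2, -0.6, -0.1]
grip_width: 0.054
grasp_force: 0.0
```

```bash
cat > look.py <<'E'
import sys
from h import *
o,r=tool();print(o["eef_pos"].round(4),o["joint_pos"].round(2),o["grip_width"],o["clock"])
n=sys.argv[1];out=[]
c=camera("wrist");w=c["pixels"];np.save("w.npy",c,allow_pickle=True)
s=camera("scene")["pixels"][150:330,150:500]
cv2.imwrite(f"pics/{n}.png",np.hstack([cv2.resize(w,(400,300)),cv2.resize(s,(400,300))])[:,:,::-1])
E
python3 look.py b
```

```text
[0.4932 0.2002 0.2822] [ 0.39  0.29  0.2   1.48 -0.    1.92] 0.054036360203960694 2.925
```

View pics/b.png

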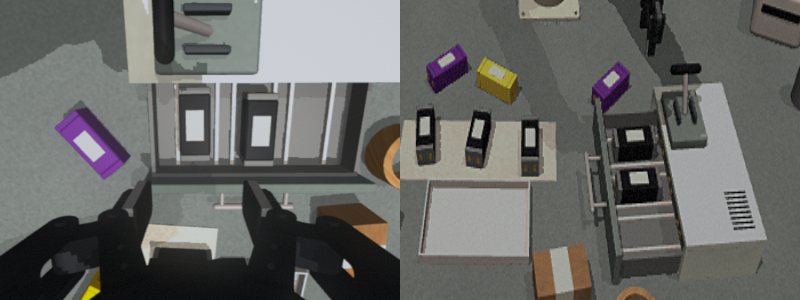

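Lever now leans toward the robot (off). The wrist view shows charged packs at (195,125) and (262,130) in half-scale coordinates. Measuring them closely.

```bash
cat > meas.py <<'E'
import sys
from h import *
z=float(sys.argv[1]); c=camera("wrist"); g=cv2.cvtColor(c["pixels"],cv2.COLOR_RGB2GRAY);hsv=cv2.cvtColor(c["pixels"],cv2.COLOR_RGB2HSV)
for b in blobs(c,(g>125)&(hsv[...,1]<50),z,100):
    if b[1][1]<300: print(b)
E
python3 meas.py .062; echo; python3 meas.py .024
```

```text
(array([724. , -64.4]), array([58.8, 68.9]), np.float32(2.3), array([443., 403.]))
(array([289.8, -82.7]), array([20.6, 82. ]), np.float32(55.4), array([100., 402.]))
(array([740. ,  96.6]), array([ 89.9, 250.1]), np.float32(159.9), array([477., 283.]))
(array([501.4,  41.9]), array([133.1, 207.9]), np.float32(6.2), array([289., 309.]))
(array([589.8, 150.8]), array([ 6.9, 41.5]), np.float32(2.4), array([361., 231.]))
(array([492.9, 155.8]), array([ 6.8, 41.1]), np.float32(2.4), array([272., 224.]))
(array([796.1, 172.3]), array([11.7, 24. ]), np.float32(104.2), array([554., 222.]))
(array([588.1, 201.1]), array([26.7, 44.9]), np.float32(92.0), array([364., 186.]))
(array([490.4, 205.6]), array([26.4, 44.2]), np.float32(92.4), array([272., 178.]))
(array([427.1, 200.3]), array([  5.1, 103.4]), np.float32(92.5), array([211., 179.]))
(array([488. , 254.2]), array([ 4.9, 42.3]), np.float32(2.4), array([271., 131.]))
(array([474. , 296.1]), array([15.1, 31.1]), np.float32(153.2), array([258.,  86.]))
(array([470. , 327.7]), array([13.2, 20.7]), np.float32(6.8), array([253.,  51.]))
(arra
[... 477 characters left out ...]
(2.5), array([361., 232.]))
(array([493.2, 144.1]), array([ 6.2, 45.3]), np.float32(2.5), array([272., 225.]))
(array([827.9, 162.1]), array([13. , 26.8]), np.float32(104.2), array([554., 223.]))
(array([598.3, 193.8]), array([29.6, 49.6]), np.float32(92.2), array([364., 187.]))
(array([490.3, 198.5]), array([29.2, 48.9]), np.float32(92.5), array([272., 179.]))
(array([420.4, 193.9]), array([  5.6, 111.9]), np.float32(92.4), array([211., 179.]))
(array([488.1, 253.3]), array([ 5.4, 45.6]), np.float32(2.5), array([271., 131.]))
(array([471.7, 299.3]), array([14. , 34.4]), np.float32(148.1), array([258.,  86.]))
(array([468. , 332.4]), array([14.7, 22.1]), np.float32(1.2), array([253.,  52.]))
```

Call:
jog_arm(motion=[{"x":5,"y":-4,"z":62,"spin":0,"fingers":-0.6},{"x":5,"y":-4,"z":124,"spin":0,"fingers":-0.6},{"x":5,"y":-4,"z":180,"spin":0,"fingers":-0.6},{"x":5,"y":-4,"z":225,"spin":0,"fingers":-0.6},{"x":5,"y":-4,"z":250,"spin":0,"fingers":-0.6},{"x":5,"y":-4,"z":250,"spin":0,"fingers":-0.6},{"x":5,"y":-4,"z":250,"spin":0,"fingers":1},{"x":5,"y":-4,"z":250,"spin":0,"fingers":1}])

```text
clock: 4.12
eef_pos: [0.4908, 0.2089, 0.032]
tool_rot: [0.692, 0.722, 0.002, 0.001]
ft_force: [0.1, -0.3, -2.1]
grip_width: 0.0453
grasp_force: 61.5
```

Call:
jog_arm(motion=[{"x":0,"y":0,"z":0,"spin":0,"fingers":1},{"x":0,"y":0,"z":0,"spin":0,"fingers":1},{"x":0,"y":0,"z":0,"spin":0,"fingers":1}])

```text
clock: 4.5
eef_pos: [0.4907, 0.2088, 0.0319]
tool_rot: [0.692, 0.722, 0.002, 0.0]
ft_force: [1.0, 2.4, 6.4]
grip_width: 0.0447
grasp_force: 62.4
```

Call:
jog_arm(motion=[{"x":0,"y":0,"z":-40,"spin":0,"fingers":1},{"x":0,"y":0,"z":-90,"spin":0,"fingers":1},{"x":-15,"y":0,"z":-130,"spin":10,"fingers":1},{"x":-60,"y":20,"z":-130,"spin":20,"fingers":1},{"x":-110,"y":40,"z":-130,"spin":30,"fingers":1},{"x":-160,"y":60,"z":-130,"spin":40,"fingers":1},{"x":-210,"y":80,"z":-130,"spin":50,"fingers":1},{"x":-260,"y":100,"z":-130,"spin":60,"fingers":1}])

```text
clock: 5.5
eef_pos: [0.6, -0.0494, 0.1596]
tool_rot: [0.961, 0.276, -0.001, -0.0]
ft_force: [0.7, 0.2, -2.0]
grip_width: 0.0453
grasp_force: 63.9
```

```bash
python3 - <<'E'
from h import *
o,r=tool();print(o["eef_pos"],o["joint_pos"].round(2),o["grip_width"],o["grasp_force"]);print(r.as_matrix().round(3)); print(rel([.630,-.144,.0225]))
m=r.as_matrix();print("y yaw",np.degrees(np.arctan2(m[1,1],m[0,1])))
E
```

```text
[ 0.59995981 -0.0494316   0.15956908] [-0.08  0.48  0.17  1.26 -0.    2.5 ] 0.04530299300051576 63.92976522445679
[[ 0.847  0.531 -0.002]
 [ 0.531 -0.847 -0.   ]
 [-0.002 -0.001 -1.   ]]
[-24.6  96.2 137. ]
y yaw -57.91744590140568
```

Call:
jog_arm(motion=[{"x":-8,"y":32,"z":20,"spin":10,"fingers":1},{"x":-16,"y":64,"z":40,"spin":20,"fingers":1},{"x":-25,"y":96,"z":60,"spin":30,"fingers":1},{"x":-25,"y":96,"z":95,"spin":34,"fingers":1},{"x":-25,"y":96,"z":120,"spin":34,"fingers":1},{"x":-25,"y":96,"z":132,"spin":34,"fingers":1},{"x":-25,"y":96,"z":137,"spin":34,"fingers":1},{"x":-25,"y":96,"z":137,"spin":34,"fingers":1}])

```text
clock: 6.5
eef_pos: [0.631, -0.142, 0.0238]
tool_rot: [1.0, -0.014, 0.0, 0.0]
ft_force: [-0.2, 1.3, -2.0]
grip_width: 0.0449
grasp_force: 68.0
```

```bash
cat > st.py <<'E'
import sys
from h import *
o,r=tool();m=r.as_matrix();print(o["eef_pos"].round(4),o["joint_pos"].round(2),"w",o["grip_width"].__round__(4),"gf",round(o["grasp_force"],1),"ft",o["ft_force"].round(1),"yaw",np.degrees(np.arctan2(m[1,1],m[0,1])).round(1),"t",o["clock"])
if len(sys.argv)>3: print(rel([float(v) for v in sys.argv[1:4]]))
E
python3 st.py
```

```text
[ 0.631  -0.142   0.0238] [-0.22  0.68  0.13  1.02 -0.    2.95] w 0.0449 gf 68.0 ft [-0.2  1.3 -2. ] yaw -91.6 t 6.5
```

Call:
jog_arm(motion=[{"x":0,"y":0,"z":3,"spin":0,"fingers":1},{"x":0,"y":0,"z":3,"spin":0,"fingers":1},{"x":0,"y":0,"z":3,"spin":0,"fingers":-0.5},{"x":0,"y":0,"z":3,"spin":0,"fingers":-0.5},{"x":0,"y":0,"z":3,"spin":0,"fingers":-0.5},{"x":0,"y":0,"z":-40,"spin":0,"fingers":-0.5},{"x":0,"y":0,"z":-100,"spin":0,"fingers":-0.6},{"x":0,"y":0,"z":-160,"spin":0,"fingers":-0.6}])

```text
clock: 7.5
eef_pos: [0.6304, -0.142, 0.1849]
tool_rot: [1.0, -0.014, -0.0, -0.0]
ft_force: [1.4, -1.1, 0.3]
grip_width: 0.068
grasp_force: 0.0
```

Call:
jog_arm(motion=[{"x":-10,"y":-35,"z":0,"spin":-10,"fingers":-0.6},{"x":-15,"y":-75,"z":0,"spin":-20,"fingers":-0.6},{"x":-20,"y":-120,"z":0,"spin":-30,"fingers":-0.6},{"x":-25,"y":-165,"z":0,"spin":-40,"fingers":-0.6},{"x":-30,"y":-210,"z":0,"spin":-50,"fingers":-0.6},{"x":-40,"y":-255,"z":0,"spin":-60,"fingers":-0.6},{"x":-50,"y":-300,"z":0,"spin":-70,"fingers":-0.6},{"x":-55,"y":-342,"z":0,"spin":-80,"fingers":-0.6}])

```text
clock: 8.5
eef_pos: [0.5845, 0.2029, 0.1837]
tool_rot: [0.773, 0.635, 0.0, 0.0]
ft_force: [1.1, 0.8, 0.3]
grip_width: 0.0682
grasp_force: 0.0
```

Call:
jog_arm(motion=[{"x":0,"y":0,"z":0,"spin":-10,"fingers":-0.6},{"x":0,"y":0,"z":0,"spin":-14,"fingers":-0.6},{"x":0,"y":0,"z":0,"spin":-14,"fingers":-0.6}])

```text
clock: 8.88
eef_pos: [0.585, 0.2016, 0.1834]
tool_rot: [0.692, 0.722, 0.0, 0.0]
ft_force: [0.0, 0.6, -1.0]
grip_width: 0.0683
grasp_force: 0.0
```

```bash
python3 st.py .586 .202 .032; python3 look.py c; python3 meas.py .062
```

```text
[0.585  0.2016 0.1834] [0.33 0.5  0.26 1.33 0.   1.86] w 0.0683 gf 0.0 ft [ 0.   0.6 -1. ] yaw 2.4 t 8.875
[  0.4   1.  151.4]
[0.585  0.2016 0.1834] [0.33 0.5  0.26 1.33 0.   1.86] 0.06828081182190639 8.875
(array([759.6,   6.2]), array([ 6.8, 50.2]), np.float32(2.4), array([455., 417.]))
(array([436.9,   9.5]), array([22.4, 50.2]), np.float32(73.2), array([103., 402.]))
(array([605.8,  92.7]), array([ 8.7, 56.5]), np.float32(2.4), array([294., 328.]))
(array([745. , 112.4]), array([11.4, 26.9]), np.float32(2.4), array([461., 311.]))
(array([600.5,  85.5]), array([ 63.9, 147.3]), np.float32(176.9), array([291., 337.]))
(array([434.3,  99.4]), array([11.4, 27.7]), np.float32(2.4), array([ 91., 311.]))
(array([591.9, 151.6]), array([ 5.2, 37.2]), np.float32(2.4), array([282., 262.]))
(array([802. , 177.1]), array([15.1, 32.6]), np.float32(60.7), array([545., 243.]))
(array([588.1, 200.7]), array([26.3, 45.4]), np.float32(91.8), array([279., 203.]))
(array([543.2, 320. ]), array([15.9, 40.2]), np.float32(93.4), array([224.,  28.]))
```

View pics/c.png

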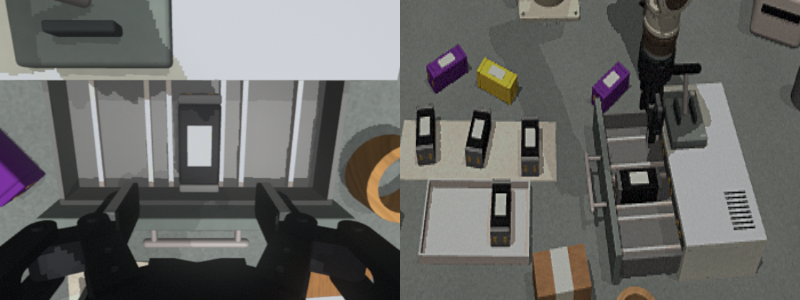

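First pack is lying in the tray; the remaining charged pack is centred under the gripper (label at wrist px 279,203). Guide strips cross row 182 at x≈133,210,238,311,339,413.

Call:
jog_arm(motion=[{"x":0,"y":2,"z":60,"spin":0,"fingers":-0.6},{"x":0,"y":2,"z":115,"spin":0,"fingers":-0.6},{"x":0,"y":2,"z":145,"spin":0,"fingers":-0.6},{"x":0,"y":2,"z":151,"spin":0,"fingers":-0.6},{"x":0,"y":2,"z":151,"spin":0,"fingers":1},{"x":0,"y":2,"z":151,"spin":0,"fingers":1},{"x":0,"y":2,"z":151,"spin":0,"fingers":1},{"x":0,"y":2,"z":151,"spin":0,"fingers":1}])

```text
clock: 10.02
eef_pos: [0.5883, 0.2018, 0.0341]
tool_rot: [0.692, 0.722, 0.001, 0.001]
ft_force: [-0.6, -0.2, 4.0]
grip_width: 0.0452
grasp_force: 62.7
```

```bash
python3 st.py .626 -.264 .160; python3 -c "
from h import *
c=np.load('w.npy',allow_pickle=True).item()
print((unproj(c,[[133,182],[210,182],[238,182],[311,182],[339,182],[413,182]],.024)*1000).round())
print('front top inner / back', (unproj(c,[[278,283]],.086)*1000).round())"
```

```text
[0.5883 0.2018 0.0341] [ 0.33  0.62  0.05  1.   -0.    1.86] w 0.0452 gf 62.7 ft [-0.6 -0.2  4. ] yaw 2.4 t 10.025
[-466.9   18.4 -126.3]
[[461. 206.  24.]
 [528. 209.  24.]
 [552. 210.  24.]
 [616. 213.  24.]
 [640. 214.  24.]
 [705. 216.  24.]]
front top inner / back [[590. 146.  86.]]
```

Call:
jog_arm(motion=[{"x":0,"y":0,"z":-40,"spin":0,"fingers":1},{"x":0,"y":0,"z":-90,"spin":0,"fingers":1},{"x":-20,"y":0,"z":-128,"spin":10,"fingers":1},{"x":-80,"y":2,"z":-128,"spin":20,"fingers":1},{"x":-140,"y":5,"z":-128,"spin":30,"fingers":1},{"x":-200,"y":8,"z":-128,"spin":40,"fingers":1},{"x":-260,"y":10,"z":-128,"spin":50,"fingers":1},{"x":-320,"y":12,"z":-128,"spin":60,"fingers":1}])

```text
clock: 11.02
eef_pos: [0.6121, -0.1195, 0.1599]
tool_rot: [0.961, 0.277, -0.0, -0.0]
ft_force: [1.1, 0.4, -2.2]
grip_width: 0.0449
grasp_force: 62.2
```

```bash
python3 st.py .626 -.264 .022; python3 -c "
from h import *
c=np.load('w.npy',allow_pickle=True).item()
print((unproj(c,[[278,262],[278,283],[278,287]],.086)*1000).round(),(unproj(c,[[278,340]],.057)*1000).round(),(unproj(c,[[278,262],[278,115]],.016)*1000).round())
t=camera('top');print((unproj(t,[[209,181],[217,181]],.086)*1000).round(),(unproj(t,[[229.5,181]],.057)*1000).round())
g=cv2.cvtColor(t['pixels'],cv2.COLOR_RGB2GRAY)
print('t row150',list(enumerate(g[150,145:235],145)))"
```

```text
[ 0.6121 -0.1195  0.1599] [-0.19  0.52  0.24  1.28  0.    2.39] w 0.0449 gf 62.2 ft [ 1.1  0.4 -2.2] yaw -57.9 t 11.025
[-65.  129.9 137.9]
[[589. 163.  86.]
 [590. 146.  86.]
 [590. 143.  86.]] [[593.  77.  57.]] [[591. 133.  16.]
 [585. 268.  16.]]
[[580. 124.  86.]
 [580. 104.  86.]] [[584.  76.  57.]]
t row150 [(145, np.uint8(150)), (146, np.uint8(152)), (147, np.uint8(151)), (148, np.uint8(145)), (149, np.uint8(118)), (150, np.uint8(91)), (151, np.uint8(85)), (152, np.uint8(92)), (153, np.uint8(94)), (154, np.uint8(93)), (155, np.uint8(94)), (156, np.uint8(94)), (157, np.uint8(94)), (158, np.uint8(95)), (159, np.uint8(95)), (160, np.uint8(94)), (161, np.uint8(96)), (162, np.uint8(94)), (163, np.uint8(95)), (164, np.uint8(94)), (165, np.uint8(96)), (166, np.uint8(100)), (167, np.uint8(104)), (168, np.uint8(105)), (169, np.uint8(104)), (170, np.uint8(104)), (171, np.uint8(105)), (172, np.uint8(104)), (173, np.uint8(105)), (174, np.uint8(104)), (175, np.uint8(103)), (176, np.uint8(104)), (177, np.uint8(104)), (178, np.uint8(105)), (179, np.uint8(104)), (180, np.uint8(104)), (181, n
[... 461 characters left out ...]
np.uint8(106)), (203, np.uint8(102)), (204, np.uint8(90)), (205, np.uint8(78)), (206, np.uint8(74)), (207, np.uint8(81)), (208, np.uint8(93)), (209, np.uint8(105)), (210, np.uint8(108)), (211, np.uint8(110)), (212, np.uint8(109)), (213, np.uint8(99)), (214, np.uint8(80)), (215, np.uint8(60)), (216, np.uint8(54)), (217, np.uint8(69)), (218, np.uint8(84)), (219, np.uint8(96)), (220, np.uint8(97)), (221, np.uint8(97)), (222, np.uint8(97)), (223, np.uint8(98)), (224, np.uint8(97)), (225, np.uint8(97)), (226, np.uint8(99)), (227, np.uint8(101)), (228, np.uint8(104)), (229, np.uint8(105)), (230, np.uint8(108)), (231, np.uint8(107)), (232, np.uint8(107)), (233, np.uint8(107)), (234, np.uint8(108))]
```

Call:
jog_arm(motion=[{"x":-20,"y":40,"z":20,"spin":10,"fingers":1},{"x":-42,"y":85,"z":40,"spin":20,"fingers":1},{"x":-65,"y":130,"z":60,"spin":30,"fingers":1},{"x":-65,"y":130,"z":95,"spin":34,"fingers":1},{"x":-65,"y":130,"z":120,"spin":34,"fingers":1},{"x":-65,"y":130,"z":133,"spin":34,"fingers":1},{"x":-65,"y":130,"z":138,"spin":34,"fingers":1},{"x":-65,"y":130,"z":138,"spin":34,"fingers":1}])

```text
clock: 12.08
eef_pos: [0.6282, -0.2623, 0.0233]
tool_rot: [1.0, -0.013, 0.001, 0.0]
ft_force: [-1.0, -0.6, -2.2]
grip_width: 0.0448
grasp_force: 62.7
```

```bash
python3 st.py
```

```text
[ 0.6282 -0.2623  0.0233] [-0.4   0.74  0.24  1.08  0.    2.77] w 0.0448 gf 62.7 ft [-1.  -0.6 -2.2] yaw -91.5 t 12.075
```

Call:
jog_arm(motion=[{"x":0,"y":0,"z":1,"spin":0,"fingers":1},{"x":0,"y":0,"z":1,"spin":0,"fingers":-0.5},{"x":0,"y":0,"z":1,"spin":0,"fingers":-0.5},{"x":0,"y":0,"z":1,"spin":0,"fingers":-0.5},{"x":0,"y":0,"z":-50,"spin":0,"fingers":-0.5},{"x":0,"y":0,"z":-110,"spin":0,"fingers":-0.6},{"x":-50,"y":20,"z":-150,"spin":0,"fingers":-0.6},{"x":-110,"y":45,"z":-160,"spin":-7,"fingers":-0.6}])

```text
clock: 13.08
eef_pos: [0.5246, -0.3027, 0.1847]
tool_rot: [0.999, 0.05, 0.003, 0.002]
ft_force: [-0.6, -0.4, -0.4]
grip_width: 0.0683
grasp_force: 0.0
```

Call:
jog_arm(motion=[{"x":-40,"y":18,"z":0,"spin":0,"fingers":-0.6},{"x":-80,"y":35,"z":0,"spin":0,"fingers":-0.6},{"x":-80,"y":35,"z":0,"spin":0,"fingers":-0.6},{"x":-80,"y":35,"z":0,"spin":0,"fingers":-0.6}])

```text
clock: 13.58
eef_pos: [0.4471, -0.3443, 0.1814]
tool_rot: [0.999, 0.047, 0.001, 0.0]
ft_force: [1.0, 0.6, 1.0]
grip_width: 0.0683
grasp_force: 0.0
```

```bash
python3 st.py; python3 look.py d; python3 meas.py .048
```

```text
[ 0.4471 -0.3443  0.1814] [-0.66  0.39  0.09  1.26  0.    2.39] w 0.0683 gf 0.0 ft [1.  0.6 1. ] yaw -84.6 t 13.575
[ 0.4471 -0.3443  0.1814] [-0.66  0.39  0.09  1.26  0.    2.39] 0.06832097903864717 13.575
(array([ 270.2, -534.9]), array([43.5, 49.4]), np.float32(95.5), array([453., 404.]))
(array([ 365.6, -549.4]), array([ 86.6, 111.8]), np.float32(101.5), array([507., 296.]))
(array([ 415.4, -544.5]), array([17.2, 84.4]), np.float32(95.6), array([506., 259.]))
(array([ 442.5, -345.2]), array([26. , 43.5]), np.float32(5.0), array([278., 204.]))
(array([ 452. , -204.5]), array([26.1, 45.1]), np.float32(169.6), array([101., 177.]))
(array([ 492.8, -340.6]), array([ 4.6, 40.9]), np.float32(95.6), array([278., 142.]))
(array([ 471., -266.]), array([132.6, 286. ]), np.float32(88.2), array([185., 154.]))
(array([ 558.1, -234.1]), array([ 46.6, 198.4]), np.float32(95.6), array([146.,  31.]))
```

View pics/d.png

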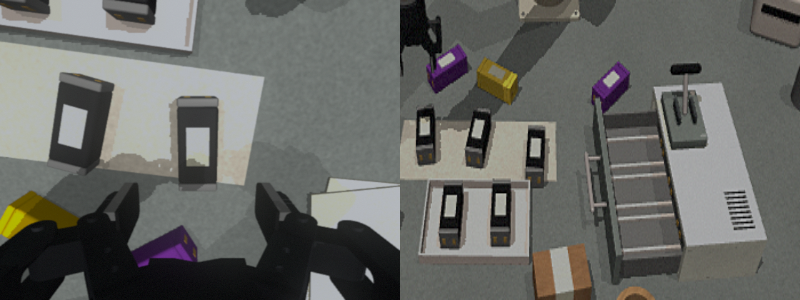

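Both charged packs are in the tray; empty 3's label is at wrist px (278,204), empty 2's at (101,177). Empty 1 has shifted slightly, so I'll re-measure it later.

Call:
jog_arm(motion=[{"x":-4,"y":1,"z":60,"spin":0,"fingers":-0.6},{"x":-4,"y":1,"z":120,"spin":0,"fingers":-0.6},{"x":-4,"y":1,"z":155,"spin":0,"fingers":-0.6},{"x":-4,"y":1,"z":163,"spin":0,"fingers":-0.6},{"x":-4,"y":1,"z":163,"spin":0,"fingers":1},{"x":-4,"y":1,"z":163,"spin":0,"fingers":1},{"x":-4,"y":1,"z":163,"spin":0,"fingers":1},{"x":-4,"y":1,"z":163,"spin":0,"fingers":1}])

```text
clock: 14.72
eef_pos: [0.4438, -0.3461, 0.0193]
tool_rot: [0.999, 0.047, 0.001, 0.001]
ft_force: [0.6, 0.5, 3.2]
grip_width: 0.0451
grasp_force: 63.4
```

```bash
python3 st.py .672 .206 .16
```

```text
[ 0.4438 -0.3461  0.0193] [-0.66  0.54 -0.14  0.89  0.    2.38] w 0.0451 gf 63.4 ft [0.6 0.5 3.2] yaw -84.6 t 14.725
[ 279.8 -527.8 -140.9]
```

Call:
jog_arm(motion=[{"x":0,"y":0,"z":-40,"spin":0,"fingers":1},{"x":0,"y":0,"z":-100,"spin":0,"fingers":1},{"x":25,"y":-45,"z":-141,"spin":-10,"fingers":1},{"x":50,"y":-95,"z":-150,"spin":-20,"fingers":1},{"x":75,"y":-145,"z":-150,"spin":-30,"fingers":1},{"x":100,"y":-195,"z":-150,"spin":-40,"fingers":1},{"x":125,"y":-245,"z":-150,"spin":-50,"fingers":1},{"x":150,"y":-295,"z":-150,"spin":-60,"fingers":1}])

```text
clock: 15.72
eef_pos: [0.5643, -0.0361, 0.1679]
tool_rot: [0.84, 0.543, -0.0, 0.0]
ft_force: [0.7, -0.7, -3.2]
grip_width: 0.045
grasp_force: 63.1
```

```bash
python3 st.py .672 .206 .16
```

```text
[ 0.5643 -0.0361  0.1679] [-0.06  0.4   0.07  1.23 -0.    1.93] w 0.045 gf 63.1 ft [ 0.7 -0.7 -3.2] yaw -24.3 t 15.725
[265.   -1.2   7.8]
```

Call:
jog_arm(motion=[{"x":50,"y":0,"z":0,"spin":-10,"fingers":1},{"x":105,"y":0,"z":0,"spin":-20,"fingers":1},{"x":160,"y":0,"z":0,"spin":-27,"fingers":1},{"x":215,"y":0,"z":0,"spin":-27,"fingers":1},{"x":250,"y":0,"z":0,"spin":-27,"fingers":1},{"x":263,"y":-1,"z":0,"spin":-27,"fingers":1},{"x":263,"y":-1,"z":0,"spin":-27,"fingers":1},{"x":263,"y":-1,"z":0,"spin":-27,"fingers":1}])

```text
clock: 16.73
eef_pos: [0.6722, 0.2004, 0.1679]
tool_rot: [0.692, 0.721, -0.001, 0.0]
ft_force: [-1.2, 0.1, -3.6]
grip_width: 0.045
grasp_force: 63.0
```

```bash
python3 st.py .672 .206 .034;python3 look.py e; python3 meas.py .024
```

```text
[0.6722 0.2004 0.1679] [ 0.29  0.69  0.54  1.43 -0.    1.82] w 0.045 gf 63.0 ft [-1.2  0.1 -3.6] yaw 2.3 t 16.725
[5.800e+00 1.000e-01 1.339e+02]
[0.6722 0.2004 0.1679] [ 0.29  0.69  0.54  1.43 -0.    1.82] 0.045013979690170736 16.725
(array([838.8, -13.8]), array([16.9, 37. ]), np.float32(133.5), array([436., 411.]))
(array([547. ,   1.1]), array([19.6, 42.8]), np.float32(57.4), array([136., 389.]))
(array([867.1,  36.3]), array([ 8.9, 33.9]), np.float32(137.0), array([470., 370.]))
(array([444.5,  71.1]), array([39.6, 98.3]), np.float32(35.9), array([ 29., 328.]))
(array([677.2,  96. ]), array([ 66.4, 113.2]), np.float32(92.4), array([276., 304.]))
(array([835.8, 168.1]), array([27.6, 57. ]), np.float32(53.0), array([462., 240.]))
(array([707.8, 221. ]), array([26.6, 39.7]), np.float32(3.7), array([323., 170.]))
```

View pics/e.png

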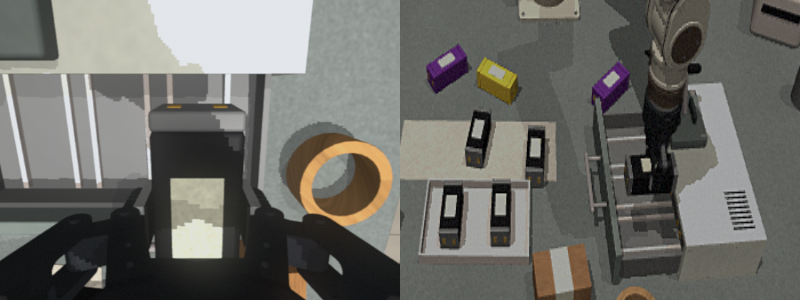

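```bash
python3 -c "
from h import *
c=np.load('w.npy',allow_pickle=True).item();g=cv2.cvtColor(c['pixels'],cv2.COLOR_RGB2GRAY)
for row in (112,120,130):
  xs=[x for x in range(2,400) if g[row,x]>118]; grp=np.split(xs,np.where(np.diff(xs)>2)[0]+1)
  print(row,[(round(unproj(c,[[a.mean(),row]],.024)[0,0]*1000),round(unproj(c,[[a.mean(),row]],.024)[0,1]*1000),len(a)) for a in grp])
"
```

```text
112 [(459, 260, 12), (498, 261, 75), (541, 263, 29), (613, 266, 9), (639, 267, 9), (689, 269, 20), (713, 270, 34), (755, 272, 29)]
120 [(459, 253, 13), (498, 255, 75), (541, 257, 29), (614, 260, 8), (640, 261, 8), (689, 263, 20), (713, 264, 34), (756, 266, 29)]
130 [(458, 246, 15), (498, 247, 74), (542, 249, 29), (559, 250, 9), (614, 252, 8), (640, 253, 8), (690, 255, 20), (714, 256, 34), (757, 258, 30)]
```

Call:
jog_arm(motion=[{"x":5,"y":1,"z":50,"spin":0,"fingers":1},{"x":5,"y":1,"z":95,"spin":0,"fingers":1},{"x":5,"y":1,"z":125,"spin":0,"fingers":1},{"x":5,"y":1,"z":132,"spin":0,"fingers":1},{"x":5,"y":1,"z":134,"spin":0,"fingers":1},{"x":5,"y":1,"z":134,"spin":0,"fingers":1}])

```text
clock: 17.62
eef_pos: [0.6749, 0.2072, 0.0361]
tool_rot: [0.692, 0.722, 0.002, 0.001]
ft_force: [0.8, -0.3, -4.0]
grip_width: 0.0451
grasp_force: 63.0
```

```bash
python3 st.py
```

```text
[0.6749 0.2072 0.0361] [ 0.3   0.77  0.35  1.14 -0.    1.83] w 0.0451 gf 63.0 ft [ 0.8 -0.3 -4. ] yaw 2.4 t 17.625
```

Call:
jog_arm(motion=[{"x":0,"y":-1,"z":2,"spin":0,"fingers":1},{"x":0,"y":-1,"z":2,"spin":0,"fingers":1},{"x":0,"y":-1,"z":2,"spin":0,"fingers":-0.45},{"x":0,"y":-1,"z":2,"spin":0,"fingers":-0.45},{"x":0,"y":-1,"z":2,"spin":0,"fingers":-0.45},{"x":0,"y":-1,"z":-40,"spin":0,"fingers":-0.5},{"x":0,"y":-1,"z":-100,"spin":0,"fingers":-0.6},{"x":0,"y":-1,"z":-148,"spin":0,"fingers":-0.6}])

```text
clock: 18.62
eef_pos: [0.6728, 0.2071, 0.1847]
tool_rot: [0.692, 0.722, 0.001, 0.001]
ft_force: [0.6, 0.5, -0.4]
grip_width: 0.0681
grasp_force: 0.0
```

```bash
python3 st.py .452 -.205 .184; python3 look.py f; python3 meas.py .062
```

```text
[0.6728 0.2071 0.1847] [0.3  0.69 0.58 1.47 0.   1.83] w 0.0681 gf 0.0 ft [ 0.6  0.5 -0.4] yaw 2.4 t 18.625
[-402.3 -238.1   -0. ]
[0.6728 0.2071 0.1847] [0.3  0.69 0.58 1.47 0.   1.83] 0.06813940288287904 18.625
(array([847.3,  16.3]), array([18.3, 28.9]), np.float32(109.8), array([445., 407.]))
(array([854.2,  24.5]), array([19.7, 45.1]), np.float32(131.7), array([454., 397.]))
(array([923.7, 100.5]), array([12.3, 25.4]), np.float32(145.3), array([545., 332.]))
(array([625.3,  87.4]), array([23.2, 54.8]), np.float32(3.2), array([213., 338.]))
(array([525.5, 103.6]), array([ 9.6, 25.4]), np.float32(2.0), array([ 92., 312.]))
(array([462.1, 101.5]), array([22.9, 55.3]), np.float32(33.5), array([ 18., 319.]))
(array([706.5,  87.5]), array([ 58.4, 104.2]), np.float32(2.0), array([295., 327.]))
(array([812.4, 177.9]), array([24.4, 41.1]), np.float32(52.2), array([438., 242.]))
(array([754.6, 189.3]), array([12.9, 15.6]), np.float32(107.8), array([368., 228.]))
(array([674. , 205.6]), array([26. , 44.5]), np.float32(91.6), array([270., 204.]))
```

View pics/f.png

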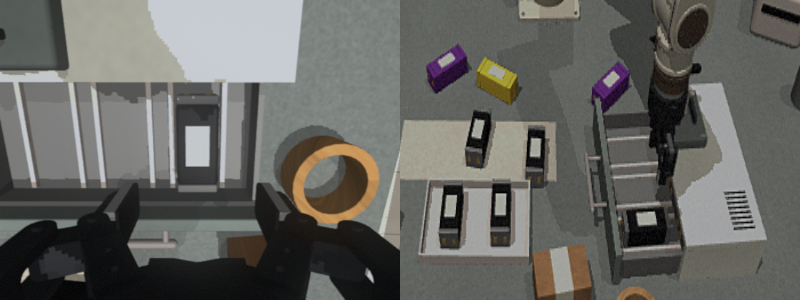

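The first empty lies between the strips of the far bay (label at wrist px 270,204). Next is empty 2.

Call:
jog_arm(motion=[{"x":-40,"y":-24,"z":0,"spin":10,"fingers":-0.6},{"x":-90,"y":-54,"z":0,"spin":20,"fingers":-0.6},{"x":-140,"y":-84,"z":0,"spin":30,"fingers":-0.6},{"x":-190,"y":-114,"z":0,"spin":40,"fingers":-0.6},{"x":-240,"y":-144,"z":0,"spin":50,"fingers":-0.6},{"x":-290,"y":-174,"z":0,"spin":60,"fingers":-0.6},{"x":-340,"y":-204,"z":0,"spin":70,"fingers":-0.6},{"x":-402,"y":-238,"z":0,"spin":80,"fingers":-0.6}])

```text
clock: 19.77
eef_pos: [0.4533, -0.1983, 0.1805]
tool_rot: [0.994, 0.106, -0.001, -0.001]
ft_force: [0.1, 0.1, -1.1]
grip_width: 0.0682
grasp_force: 0.0
```

Call:
jog_arm(motion=[{"x":0,"y":0,"z":0,"spin":10,"fingers":-0.6},{"x":0,"y":0,"z":0,"spin":20,"fingers":-0.6},{"x":0,"y":0,"z":0,"spin":23,"fingers":-0.6},{"x":0,"y":0,"z":0,"spin":23,"fingers":-0.6},{"x":0,"y":0,"z":0,"spin":23,"fingers":-0.6}])

```text
clock: 20.4
eef_pos: [0.4549, -0.1971, 0.1812]
tool_rot: [0.996, -0.092, -0.001, -0.0]
ft_force: [0.0, 0.9, -0.3]
grip_width: 0.0683
grasp_force: 0.0
```

```bash
python3 st.py .452 -.205 .018; python3 meas.py .048
```

```text
[ 0.4549 -0.1971  0.1812] [-0.41  0.26 -0.1   1.21 -0.    2.92] w 0.0683 gf 0.0 ft [ 0.   0.9 -0.3] yaw -100.5 t 20.4
[ -1.2   8.3 163.2]
(array([ 309.3, -162.1]), array([14.1, 44.7]), np.float32(66.3), array([266., 358.]))
(array([ 452.1, -204.6]), array([25.5, 44.1]), np.float32(169.3), array([286., 200.]))
(array([500.7, -53.5]), array([25.7, 44.6]), np.float32(175.1), array([ 87., 175.]))
(array([497.4, -30.2]), array([ 5.6, 80.9]), np.float32(176.7), array([ 60., 183.]))
(array([ 607.4, -139.9]), array([ 7.6, 26. ]), np.float32(79.5), array([156.,   4.]))
(array([ 566.3, -197.5]), array([ 67.6, 247.9]), np.float32(79.5), array([230.,  44.]))
```

Call:
jog_arm(motion=[{"x":-1,"y":8,"z":60,"spin":0,"fingers":-0.6},{"x":-1,"y":8,"z":120,"spin":0,"fingers":-0.6},{"x":-1,"y":8,"z":155,"spin":0,"fingers":-0.6},{"x":-1,"y":8,"z":163,"spin":0,"fingers":-0.6},{"x":-1,"y":8,"z":163,"spin":0,"fingers":1},{"x":-1,"y":8,"z":163,"spin":0,"fingers":1},{"x":-1,"y":8,"z":163,"spin":0,"fingers":1},{"x":-1,"y":8,"z":163,"spin":0,"fingers":1}])

```text
clock: 21.45
eef_pos: [0.454, -0.2056, 0.0203]
tool_rot: [0.996, -0.092, 0.001, 0.0]
ft_force: [-0.7, 0.3, 5.1]
grip_width: 0.0453
grasp_force: 63.6
```

Call:
jog_arm(motion=[{"x":0,"y":0,"z":-40,"spin":0,"fingers":1},{"x":0,"y":0,"z":-95,"spin":0,"fingers":1},{"x":0,"y":0,"z":-150,"spin":0,"fingers":1},{"x":0,"y":0,"z":-150,"spin":-10,"fingers":1}])

```text
clock: 21.95
eef_pos: [0.456, -0.2065, 0.1742]
tool_rot: [1.0, -0.003, 0.005, 0.002]
ft_force: [0.9, -0.3, -3.1]
grip_width: 0.0449
grasp_force: 63.3
```

```bash
python3 st.py .5845 .203 .169
```

```text
[ 0.456  -0.2065  0.1742] [-0.43  0.27 -0.11  1.18 -0.    2.72] w 0.0449 gf 63.3 ft [ 0.9 -0.3 -3.1] yaw -90.3 t 21.95
[ 126.3 -410.2    4.6]
```

Call:
jog_arm(motion=[{"x":14,"y":-40,"z":0,"spin":-10,"fingers":1},{"x":30,"y":-95,"z":0,"spin":-20,"fingers":1},{"x":47,"y":-150,"z":0,"spin":-30,"fingers":1},{"x":64,"y":-205,"z":0,"spin":-40,"fingers":1},{"x":81,"y":-260,"z":0,"spin":-50,"fingers":1},{"x":98,"y":-315,"z":0,"spin":-60,"fingers":1},{"x":115,"y":-365,"z":0,"spin":-70,"fingers":1},{"x":128,"y":-410,"z":0,"spin":-80,"fingers":1}])

```text
clock: 22.95
eef_pos: [0.5849, 0.2055, 0.1683]
tool_rot: [0.767, 0.642, -0.001, -0.0]
ft_force: [1.0, -0.6, -2.3]
grip_width: 0.0451
grasp_force: 63.2
```

Call:
jog_arm(motion=[{"x":0,"y":0,"z":0,"spin":-10,"fingers":1},{"x":0,"y":0,"z":0,"spin":-13,"fingers":1},{"x":0,"y":0,"z":0,"spin":-13,"fingers":1},{"x":0,"y":0,"z":0,"spin":-13,"fingers":1}])

```text
clock: 23.45
eef_pos: [0.5847, 0.2033, 0.1687]
tool_rot: [0.692, 0.722, -0.0, -0.0]
ft_force: [-0.2, -0.3, -4.1]
grip_width: 0.045
grasp_force: 63.1
```

```bash
python3 st.py .5845 .203 .034; python3 -c "
from h import *
c=camera('wrist');g=cv2.cvtColor(c['pixels'],cv2.COLOR_RGB2GRAY)
cv2.imwrite('pics/g.png',c['pixels'][:,:,::-1])
for row in (130,150):
  xs=[x for x in range(2,500) if g[row,x]>112]; grp=np.split(xs,np.where(np.diff(xs)>2)[0]+1)
  print(row,[(round(unproj(c,[[a.mean(),row]],.024)[0,0]*1000),round(unproj(c,[[a.mean(),row]],.024)[0,1]*1000),len(a)) for a in grp if len(a)>3])
"
```

```text
[0.5847 0.2033 0.1687] [ 0.33  0.51  0.24  1.3  -0.    1.86] w 0.045 gf 63.1 ft [-0.2 -0.3 -4.1] yaw 2.4 t 23.45
[-3.000e-01 -1.000e-01  1.347e+02]
130 [(386, 249, 55), (447, 252, 41), (471, 253, 14), (524, 255, 9), (549, 256, 9), (614, 259, 49), (640, 260, 9), (691, 262, 11), (712, 263, 31), (758, 265, 7)]
150 [(385, 233, 58), (480, 237, 119), (533, 240, 7), (557, 241, 17), (609, 243, 17), (632, 244, 8), (640, 244, 9), (717, 248, 20), (760, 249, 11)]
```

View pics/g.png

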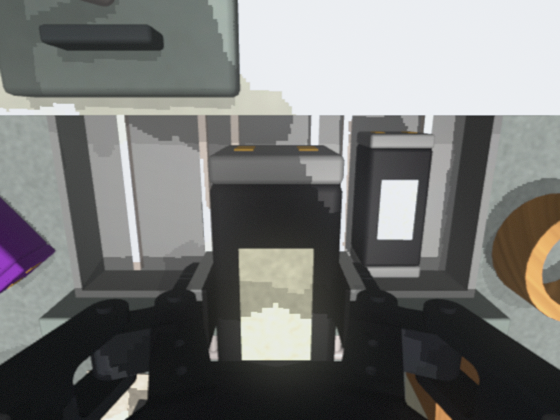

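Held pack over the middle bay; strips confirm the bay centre at x≈584, so lower and release.

Call:
jog_arm(motion=[{"x":0,"y":-1,"z":50,"spin":0,"fingers":1},{"x":0,"y":-1,"z":95,"spin":0,"fingers":1},{"x":0,"y":-1,"z":125,"spin":0,"fingers":1},{"x":0,"y":-1,"z":132,"spin":0,"fingers":1},{"x":0,"y":-1,"z":134,"spin":0,"fingers":1},{"x":0,"y":-1,"z":134,"spin":0,"fingers":1},{"x":0,"y":-1,"z":134,"spin":0,"fingers":1}])

```text
clock: 24.38
eef_pos: [0.5851, 0.2039, 0.0365]
tool_rot: [0.692, 0.722, 0.001, 0.001]
ft_force: [-0.8, -0.9, -3.1]
grip_width: 0.0449
grasp_force: 63.2
```

Call:
jog_arm(motion=[{"x":0,"y":0,"z":0,"spin":0,"fingers":-0.45},{"x":0,"y":0,"z":0,"spin":0,"fingers":-0.45},{"x":0,"y":0,"z":0,"spin":0,"fingers":-0.45},{"x":0,"y":0,"z":-40,"spin":0,"fingers":-0.5},{"x":0,"y":0,"z":-100,"spin":0,"fingers":-0.6},{"x":0,"y":0,"z":-148,"spin":0,"fingers":-0.6},{"x":0,"y":0,"z":-148,"spin":0,"fingers":-0.6}])

```text
clock: 25.25
eef_pos: [0.587, 0.2046, 0.1889]
tool_rot: [0.692, 0.722, 0.005, 0.003]
ft_force: [0.3, -0.1, -0.7]
grip_width: 0.0684
grasp_force: 0.0
```

```bash
python3 st.py .5007 -.0535 .182; python3 meas.py .062|grep -v "\[[0-9]*\., [34]"
```

```text
[0.587  0.2046 0.1889] [ 0.34  0.49  0.27  1.33 -0.    1.86] w 0.0684 gf 0.0 ft [ 0.3 -0.1 -0.7] yaw 2.4 t 25.25
[-254.3  -97.3    5. ]
(array([436.8, 100.4]), array([10.5, 25.5]), np.float32(2.1), array([ 92., 312.]))
(array([588. , 152.8]), array([ 5.3, 41.3]), np.float32(2.2), array([272., 263.]))
(array([687.5, 157.1]), array([ 6.3, 18.8]), np.float32(2.2), array([393., 262.]))
(array([802.4, 177.2]), array([16.5, 35.5]), np.float32(54.8), array([535., 244.]))
(array([673.9, 205.7]), array([26.7, 45. ]), np.float32(92.4), array([383., 204.]))
(array([585.6, 202.1]), array([26.6, 44.8]), np.float32(92.4), array([272., 204.]))
(array([540.9, 324.3]), array([22.2, 41.5]), np.float32(92.7), array([218.,  28.]))
```

Call:
jog_arm(motion=[{"x":-30,"y":-12,"z":0,"spin":-10,"fingers":-0.6},{"x":-62,"y":-24,"z":0,"spin":-20,"fingers":-0.6},{"x":-94,"y":-36,"z":0,"spin":-30,"fingers":-0.6},{"x":-126,"y":-48,"z":0,"spin":-40,"fingers":-0.6},{"x":-158,"y":-60,"z":0,"spin":-50,"fingers":-0.6},{"x":-190,"y":-72,"z":0,"spin":-60,"fingers":-0.6},{"x":-222,"y":-84,"z":0,"spin":-70,"fingers":-0.6},{"x":-254,"y":-96,"z":0,"spin":-80,"fingers":-0.6}])

```text
clock: 26.3
eef_pos: [0.4971, -0.0551, 0.1811]
tool_rot: [0.063, 0.998, 0.0, -0.002]
ft_force: [-0.1, -0.6, 0.2]
grip_width: 0.068
grasp_force: 0.0
```

Call:
jog_arm(motion=[{"x":0,"y":0,"z":0,"spin":-3,"fingers":-0.6},{"x":0,"y":0,"z":0,"spin":-3,"fingers":-0.6},{"x":0,"y":0,"z":0,"spin":-3,"fingers":-0.6}])

```text
clock: 26.68
eef_pos: [0.4983, -0.0539, 0.182]
tool_rot: [0.04, 0.999, 0.0, -0.001]
ft_force: [0.0, 0.5, -0.6]
grip_width: 0.0681
grasp_force: 0.0
```

```bash
python3 st.py .5007 -.0535 .018; python3 meas.py .048
```

```text
[ 0.4983 -0.0539  0.182 ] [-0.11  0.27 -0.08  1.22  0.   -0.03] w 0.0681 gf 0.0 ft [ 0.   0.5 -0.6] yaw 85.4 t 26.675
[ -2.6   0.6 164. ]
(array([ 686.3, -236.9]), array([ 4.2, 39. ]), np.float32(88.0), array([100., 405.]))
(array([ 629. , -140.4]), array([22.3, 45.1]), np.float32(178.7), array([194., 345.]))
(array([625.3, 171.8]), array([ 5.1, 33.4]), np.float32(92.4), array([541., 318.]))
(array([ 568.6, -220.6]), array([ 56.3, 146. ]), np.float32(88.3), array([ 77., 279.]))
(array([599.3, -98.6]), array([ 59.6, 109.3]), np.float32(178.3), array([240., 303.]))
(array([542.9, 164.6]), array([ 5.5, 27.2]), np.float32(92.3), array([543., 231.]))
(array([566.1,  83.9]), array([39. , 72.9]), np.float32(155.6), array([449., 256.]))
(array([519.2, 162.7]), array([ 5.9, 25.1]), np.float32(92.6), array([544., 203.]))
(array([500.9, -53.6]), array([25.7, 44.4]), np.float32(174.8), array([276., 201.]))
(array([460.5, 157.6]), array([ 5.7, 20.5]), np.float32(92.6), array([546., 130.]))
(array([ 459.4, -144.2]), array([125.3, 279.8]), np.float32(88.2), array([214., 145.]))
```

Call:
jog_arm(motion=[{"x":-3,"y":0,"z":60,"spin":0,"fingers":-0.6},{"x":-3,"y":0,"z":120,"spin":0,"fingers":-0.6},{"x":-3,"y":0,"z":155,"spin":0,"fingers":-0.6},{"x":-3,"y":0,"z":163,"spin":0,"fingers":-0.6},{"x":-3,"y":0,"z":163,"spin":0,"fingers":1},{"x":-3,"y":0,"z":163,"spin":0,"fingers":1},{"x":-3,"y":0,"z":163,"spin":0,"fingers":1},{"x":-3,"y":0,"z":163,"spin":0,"fingers":1}])

```text
clock: 27.72
eef_pos: [0.5029, -0.0546, 0.0213]
tool_rot: [0.04, 0.999, 0.0, 0.001]
ft_force: [-0.4, 0.0, 4.0]
grip_width: 0.045
grasp_force: 63.3
```

Call:
jog_arm(motion=[{"x":0,"y":0,"z":-40,"spin":0,"fingers":1},{"x":0,"y":0,"z":-95,"spin":0,"fingers":1},{"x":0,"y":0,"z":-150,"spin":0,"fingers":1},{"x":0,"y":0,"z":-150,"spin":3,"fingers":1},{"x":0,"y":0,"z":-150,"spin":3,"fingers":1}])

```text
clock: 28.35
eef_pos: [0.5017, -0.0546, 0.1704]
tool_rot: [0.066, 0.998, -0.0, 0.0]
ft_force: [-0.5, -0.0, -4.4]
grip_width: 0.0447
grasp_force: 63.1
```

```bash
python3 st.py .4945 .200 .169
```

```text
[ 0.5017 -0.0546  0.1704] [-0.11  0.28 -0.1   1.19 -0.    0.02] w 0.0447 gf 63.1 ft [-0.5 -0.  -4.4] yaw 82.5 t 28.35
[ 40.5 251.4   1.4]
```

Call:
jog_arm(motion=[{"x":5,"y":31,"z":0,"spin":10,"fingers":1},{"x":10,"y":62,"z":0,"spin":20,"fingers":1},{"x":15,"y":94,"z":0,"spin":30,"fingers":1},{"x":20,"y":126,"z":0,"spin":40,"fingers":1},{"x":25,"y":158,"z":0,"spin":50,"fingers":1},{"x":30,"y":190,"z":0,"spin":60,"fingers":1},{"x":35,"y":220,"z":0,"spin":70,"fingers":1},{"x":40,"y":251,"z":0,"spin":80,"fingers":1}])

```text
clock: 29.35
eef_pos: [0.494, 0.2, 0.1682]
tool_rot: [0.694, 0.72, -0.002, -0.001]
ft_force: [-0.8, 0.2, -3.5]
grip_width: 0.045
grasp_force: 62.9
```

Call:
jog_arm(motion=[{"x":0,"y":0,"z":0,"spin":0,"fingers":1},{"x":0,"y":0,"z":0,"spin":0,"fingers":1}])

```text
clock: 29.6
eef_pos: [0.4943, 0.199, 0.1687]
tool_rot: [0.691, 0.723, -0.001, -0.0]
ft_force: [0.6, -0.5, -3.4]
grip_width: 0.0448
grasp_force: 63.0
```

```bash
python3 st.py .4945 .200 .036; python3 -c "
from h import *
c=camera('wrist');g=cv2.cvtColor(c['pixels'],cv2.COLOR_RGB2GRAY)
cv2.imwrite('pics/h.png',c['pixels'][:,:,::-1])
for row in (130,):
  xs=[x for x in range(2,500) if g[row,x]>112]; grp=np.split(xs,np.where(np.diff(xs)>2)[0]+1)
  print(row,[(round(unproj(c,[[a.mean(),row]],.024)[0,0]*1000),round(unproj(c,[[a.mean(),row]],.024)[0,1]*1000),len(a)) for a in grp if len(a)>3])
"
```

```text
[0.4943 0.199  0.1687] [ 0.38  0.34 -0.02  1.21 -0.    1.91] w 0.0448 gf 63.0 ft [ 0.6 -0.5 -3.4] yaw 2.5 t 29.6
[  1.2   0.6 132.7]
130 [(337, 246, 159), (410, 249, 6), (460, 252, 8), (524, 255, 49), (550, 256, 10), (603, 258, 8), (620, 259, 26), (639, 260, 9)]
```

View pics/h.png

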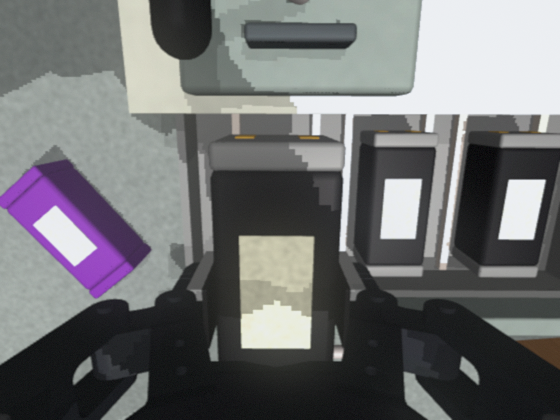

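Held pack is over the near bay, centre x≈494 from the strips; lower and release.

Call:
jog_arm(motion=[{"x":0,"y":0,"z":50,"spin":0,"fingers":1},{"x":0,"y":0,"z":95,"spin":0,"fingers":1},{"x":0,"y":0,"z":125,"spin":0,"fingers":1},{"x":0,"y":0,"z":131,"spin":0,"fingers":1},{"x":0,"y":0,"z":133,"spin":0,"fingers":1},{"x":0,"y":0,"z":133,"spin":0,"fingers":1},{"x":0,"y":0,"z":133,"spin":0,"fingers":1}])

```text
clock: 30.52
eef_pos: [0.4963, 0.1999, 0.0384]
tool_rot: [0.692, 0.722, 0.001, 0.001]
ft_force: [-0.6, 0.0, -3.4]
grip_width: 0.0447
grasp_force: 62.9
```

Call:
jog_arm(motion=[{"x":0,"y":0,"z":0,"spin":0,"fingers":-0.45},{"x":0,"y":0,"z":0,"spin":0,"fingers":-0.45},{"x":0,"y":0,"z":0,"spin":0,"fingers":-0.45},{"x":0,"y":0,"z":-40,"spin":0,"fingers":-0.5},{"x":0,"y":0,"z":-100,"spin":0,"fingers":-0.6},{"x":0,"y":0,"z":-148,"spin":0,"fingers":-0.6},{"x":0,"y":0,"z":-148,"spin":0,"fingers":-0.6}])

```text
clock: 31.4
eef_pos: [0.4982, 0.2008, 0.1901]
tool_rot: [0.692, 0.722, 0.005, 0.002]
ft_force: [0.4, -0.1, -0.5]
grip_width: 0.068
grasp_force: 0.0
```

```bash
python3 meas.py .062|grep -v "\[[0-9]*\., [34]"; python3 st.py .589 .03 .16; python3 -c "
from h import *
c=camera('top');s=camera('scene')['pixels'][150:330,150:500]
cv2.imwrite('pics/i.png',np.hstack([cv2.resize(c['pixels'][90:280,60:430],(430,221)),cv2.resize(s,(360,221))])[:,:,::-1])
print((unproj(c,[[229.5,181]],.057)*1000))"
```

```text
(array([675.4, 156.3]), array([ 7.2, 42.8]), np.float32(2.3), array([484., 262.]))
(array([598.8, 153.3]), array([ 7.2, 20.3]), np.float32(2.3), array([393., 261.]))
(array([498.1, 153.4]), array([ 6.2, 41.4]), np.float32(2.2), array([271., 258.]))
(array([736. , 159.2]), array([ 5.9, 35.8]), np.float32(104.2), array([557., 261.]))
(array([674.1, 205.7]), array([26.8, 44.5]), np.float32(92.4), array([494., 204.]))
(array([585.6, 202.5]), array([26.9, 45.2]), np.float32(92.6), array([383., 204.]))
(array([496.7, 202.5]), array([26.6, 45.7]), np.float32(91.8), array([271., 199.]))
[0.4966 0.2002 0.1873] [ 0.38  0.33  0.01  1.25 -0.    1.91] w 0.0682 gf 0.0 ft [ 0.5 -0.6 -0.7] yaw 2.4 t 31.45
[-174.    84.9   27.5]
[[583.68180018  76.28277893  57.        ]]
```

View pics/i.png

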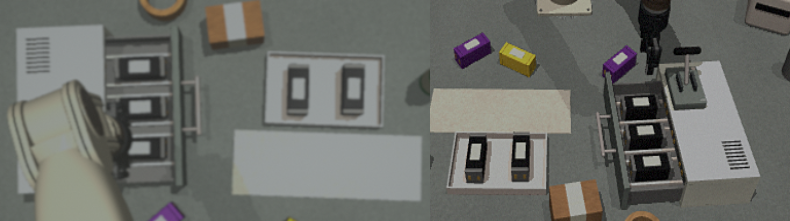

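All packs are placed: three in bays, two in the tray. Now the drawer: approach in front of the handle with shut fingers.

Call:
jog_arm(motion=[{"x":-40,"y":20,"z":0,"spin":0,"fingers":1},{"x":-90,"y":45,"z":0,"spin":0,"fingers":1},{"x":-140,"y":70,"z":0,"spin":0,"fingers":1},{"x":-174,"y":90,"z":0,"spin":0,"fingers":1},{"x":-174,"y":90,"z":50,"spin":0,"fingers":1},{"x":-174,"y":90,"z":100,"spin":0,"fingers":1},{"x":-174,"y":90,"z":140,"spin":0,"fingers":1},{"x":-174,"y":90,"z":140,"spin":0,"fingers":1}])

```text
clock: 32.55
eef_pos: [0.5874, 0.0292, 0.0394]
tool_rot: [0.692, 0.722, -0.005, -0.004]
ft_force: [-0.1, -1.1, 0.8]
grip_width: -0.0001
grasp_force: 0.0
```

```bash
python3 st.py .589 .03 .047
```

```text
[0.5874 0.0292 0.0394] [ 0.05  0.57 -0.03  0.99 -0.    1.58] w -0.0001 gf 0.0 ft [-0.1 -1.1  0.8] yaw 2.4 t 32.55
[ 0.7  1.6 -7.6]
```

Call:
jog_arm(motion=[{"x":10,"y":0,"z":-3,"spin":0,"fingers":1},{"x":22,"y":0,"z":-3,"spin":0,"fingers":1},{"x":34,"y":0,"z":-3,"spin":0,"fingers":1},{"x":46,"y":0,"z":-3,"spin":0,"fingers":1},{"x":60,"y":0,"z":-3,"spin":0,"fingers":1},{"x":74,"y":0,"z":-3,"spin":0,"fingers":1},{"x":88,"y":0,"z":-3,"spin":0,"fingers":1},{"x":102,"y":0,"z":-3,"spin":0,"fingers":1}])

```text
clock: 33.55
eef_pos: [0.5881, 0.1324, 0.0479]
tool_rot: [0.692, 0.722, -0.0, -0.0]
ft_force: [1.1, -2.7, 2.5]
grip_width: -0.0003
grasp_force: 1.5
```

Call:
jog_arm(motion=[{"x":14,"y":0,"z":0,"spin":0,"fingers":1},{"x":28,"y":0,"z":0,"spin":0,"fingers":1},{"x":42,"y":0,"z":0,"spin":0,"fingers":1},{"x":54,"y":0,"z":0,"spin":0,"fingers":1},{"x":64,"y":0,"z":0,"spin":0,"fingers":1},{"x":70,"y":0,"z":0,"spin":0,"fingers":1},{"x":74,"y":0,"z":0,"spin":0,"fingers":1}])

```text
clock: 34.42
eef_pos: [0.5848, 0.203, 0.0478]
tool_rot: [0.692, 0.722, -0.002, 0.002]
ft_force: [2.0, -13.4, 4.1]
grip_width: -0.0003
grasp_force: 6.6
```

```bash
python3 st.py; python3 -c "
from h import *
c=camera('scene');cv2.imwrite('pics/j.png',cv2.resize(c['pixels'][150:330,150:500],None,fx=2,fy=2)[:,:,::-1])"
```

```text
[0.5848 0.203  0.0478] [ 0.34  0.6   0.06  1.03 -0.01  1.87] w -0.0003 gf 6.6 ft [  2.  -13.4   4.1] yaw 2.4 t 34.425
```

View pics/j.png

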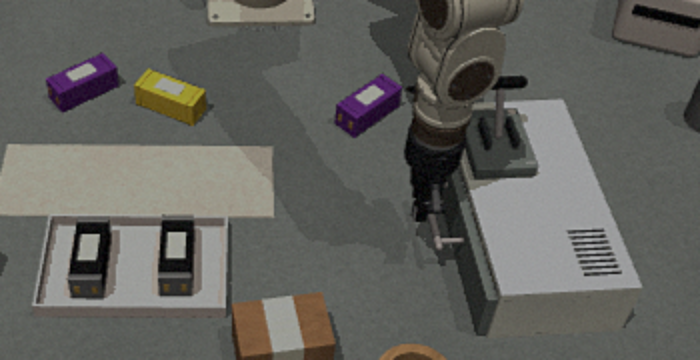

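The drawer front is against the cabinet, at force 13 N. Nudge a few millimetres more to confirm it is home.

Call:
jog_arm(motion=[{"x":2,"y":0,"z":0,"spin":0,"fingers":1},{"x":4,"y":0,"z":0,"spin":0,"fingers":1},{"x":4,"y":0,"z":0,"spin":0,"fingers":1},{"x":4,"y":0,"z":0,"spin":0,"fingers":1}])

```text
clock: 34.98
eef_pos: [0.5848, 0.2031, 0.0478]
tool_rot: [0.694, 0.72, -0.004, 0.004]
ft_force: [1.6, -16.7, 4.3]
grip_width: 0.0003
grasp_force: 8.1
```

Call:
jog_arm(motion=[{"x":-20,"y":0,"z":0,"spin":0,"fingers":1},{"x":-60,"y":0,"z":0,"spin":0,"fingers":1},{"x":-70,"y":0,"z":-60,"spin":0,"fingers":1},{"x":-70,"y":0,"z":-120,"spin":0,"fingers":1},{"x":-70,"y":0,"z":-180,"spin":0,"fingers":1},{"x":-70,"y":0,"z":-220,"spin":0,"fingers":1},{"x":-70,"y":0,"z":-220,"spin":0,"fingers":1}])

```text
clock: 35.85
eef_pos: [0.5894, 0.1403, 0.2724]
tool_rot: [0.692, 0.722, 0.004, 0.001]
ft_force: [0.9, 0.1, 0.3]
grip_width: 0.0003
grasp_force: 0.0
```

```bash
python3 st.py .425 .312 .26; python3 -c "
from h import *
c=camera('top');p=c['pixels'][100:265,60:300]
cv2.imwrite('pics/k.png',cv2.resize(p,None,fx=3.3,fy=3.3)[:,:,::-1])"
```

```text
[0.5894 0.1403 0.2724] [0.23 0.44 0.4  1.52 0.   1.76] w 0.0003 gf 0.0 ft [0.9 0.1 0.3] yaw 2.4 t 35.85
[ 178.5 -157.1   11.8]
```

View pics/k.png

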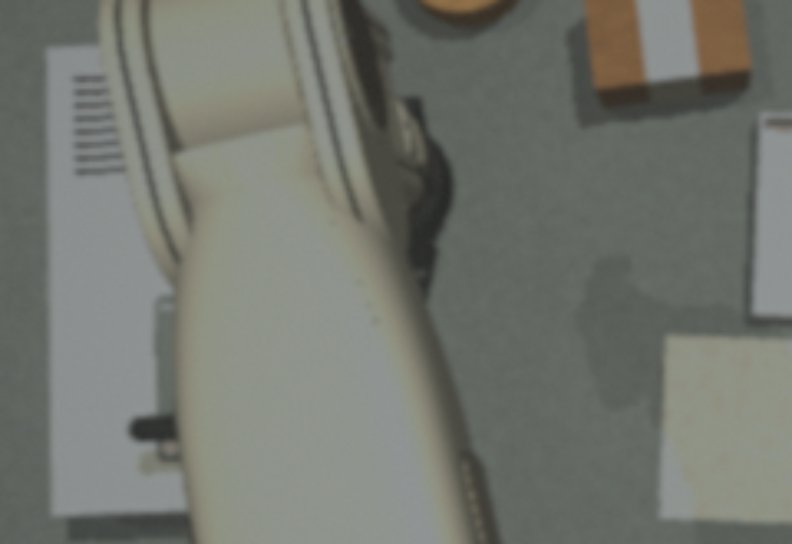

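Viewing budget is used up; from here I measure numerically. The stop was hard (force rose with no motion). Verifying with handle position in the wrist view.

```bash
python3 - <<'E'
from h import *
c=camera("wrist");g=cv2.cvtColor(c["pixels"],cv2.COLOR_RGB2GRAY);hsv=cv2.cvtColor(c["pixels"],cv2.COLOR_RGB2HSV)
for P in ([.586,.226,.057],[.584,.261,.086],[.584,.267,.1]): print(P,proj(c,P).round())
for z in(.057,.1):
  for b in blobs(c,(g>125),z,60): print(z,b)
u=int(proj(c,[.60,.226,.057])[0,0]); v=int(proj(c,[.6,.226,.057])[0,1]); print(u,v,[(r,int(g[r,u])) for r in range(max(0,v-80),min(420,v+40),3)])
E
```

```text
[0.586, 0.226, 0.057] [[276.  94.]]
[0.584, 0.261, 0.086] [[276.  49.]]
[0.584, 0.267, 0.1] [[276.  38.]]
0.057 (array([751.4, -74. ]), array([ 9.5, 21.6]), np.float32(98.0), array([404., 365.]))
0.057 (array([598.3, -63.6]), array([13. , 25.9]), np.float32(92.4), array([276., 354.]))
0.057 (array([457.1, -77.6]), array([17.7, 53.2]), np.float32(36.6), array([156., 360.]))
0.057 (array([335.3, 165. ]), array([26.5, 44.4]), np.float32(130.9), array([ 22., 146.]))
0.057 (array([578.5, 210.6]), array([ 4.4, 39.9]), np.float32(0.9), array([267., 110.]))
0.057 (array([535.5, 300.9]), array([ 7.3, 34.5]), np.float32(2.6), array([224.,   4.]))
0.057 (array([631.8, 143.3]), array([391.4, 654.6]), np.float32(174.0), array([286., 139.]))
0.1 (array([731.3, -40.2]), array([ 8.3, 19. ]), np.float32(98.0), array([404., 365.]))
0.1 (array([596.7, -31.1]), array([11.4, 22.7]), np.float32(92.4), array([276., 354.]))
0.1 (array([472.6, -43.4]), array([15.5, 46.7]), np.float32(36.6), array([156., 360.]))
0.1 (array([365.6, 169.8]), array([23.3, 39.1]), np.float32(130.9), array([ 22., 146.]))
0.1 (array([579.3, 209.9]), array([ 3.9, 35.1]), np.float32(0.9), array([267., 110.]))
0.1 (array([541.6, 289.3]), array([ 6.4, 30.4]), np.float32(2.6), array([224.,   4.]))
0.1 (array([626.2, 150.8]), array([344. , 575.4]), np.float32(174.0), array([286., 139.]))
290 94 [(14, 203), (17, 203), (20, 203), (23, 204), (26, 204), (29, 203), (32, 204), (35, 124), (38, 79), (41, 118), (44, 132), (47, 135), (50, 134), (53, 137), (56, 114), (59, 53), (62, 55), (65, 54), (68, 54), (71, 117), (74, 117), (77, 113), (80, 114), (83, 106), (86, 77), (89, 75), (92, 91), (95, 116), (98, 159), (101, 194), (104, 154), (107, 111), (110, 125), (113, 124), (116, 113), (119, 115), (122, 121), (125, 133), (128, 130), (131, 127)]
```

```bash
python3 - <<'E'
from h import *
c=camera("wrist");g=cv2.cvtColor(c["pixels"],cv2.COLOR_RGB2GRAY)
print("handle",unproj(c,[[290,101]],.062)[0],unproj(c,[[290,101]],.057)[0]); print("fronttop",unproj(c,[[290,40],[290,57]],.086)); print("cab",unproj(c,[[290,35.5]],.1)[0])
# initial wrist picture (drawer out, saved last with labels), same features
d=np.load('w.npy',allow_pickle=True).item();h=cv2.cvtColor(d["pixels"],cv2.COLOR_RGB2GRAY)
p=proj(d,[[.60,.077,.057],[.6,.105,.086],[.6,.13,.086],[.65,.077,.057]]).round();print(p)
for u in (200,220): print(u,[(r,int(h[r,u])) for r in range(255,360,3)])
for u in(200,220):print(u, [(r,unproj(d,[[u,r]],.062)[0,1].round(4),unproj(d,[[u,r]],.086)[0,1].round(4)) for r in range(255,360,15)])
E
```

```text
handle [0.59798494 0.2193154  0.062     ] [0.59817179 0.21952301 0.057     ]
fronttop [[0.59441167 0.26761545 0.086     ]
 [0.59513529 0.25428696 0.086     ]]
cab [0.59382343 0.26823223 0.1       ]
[[186. 341.]
 [176. 333.]
 [175. 304.]
 [243. 343.]]
200 [(255, 76), (258, 76), (261, 74), (264, 52), (267, 51), (270, 49), (273, 47), (276, 51), (279, 51), (282, 68), (285, 71), (288, 60), (291, 50), (294, 52), (297, 52), (300, 52), (303, 51), (306, 61), (309, 118), (312, 122), (315, 124), (318, 119), (321, 121), (324, 112), (327, 114), (330, 115), (333, 107), (336, 72), (339, 113), (342, 151), (345, 153), (348, 121), (351, 118), (354, 115), (357, 114)]
220 [(255, 76), (258, 76), (261, 77), (264, 56), (267, 52), (270, 50), (273, 51), (276, 51), (279, 50), (282, 67), (285, 71), (288, 60), (291, 53), (294, 50), (297, 55), (300, 53), (303, 52), (306, 65), (309, 120), (312, 124), (315, 122), (318, 121), (321, 120), (324, 119), (327, 117), (330, 119), (333, 111), (336, 74), (339, 114), (342, 155), (345, 156), (348, 116), (351, 119), (354, 118), (357, 119)]
200 [(255, np.float64(0.1612), np.float64(0.1712)), (270, np.float64(0.148), np.float64(0.1592)), (285, np.float64(0.1345), np.float64(0.147)), (300, np.float64(0.1207), np.float64(0.1344)), (315, np.float64(0.1065), np.float64(0.1215)), (330, np.float64(0.092), np.float64(0.1083)), (345, np.float64(0.0771), np.float64(0.0948))]
220 [(255, np.float64(0.1618), np.float64(0.1719)), (270, np.float64(0.1487), np.float64(0.1599)), (285, np.float64(0.1352), np.float64(0.1476)), (300, np.float64(0.1214), np.float64(0.1351)), (315, np.float64(0.1072), np.float64(0.1222)), (330, np.float64(0.0927), np.float64(0.109)), (345, np.float64(0.0779), np.float64(0.0955))]
```

Call:
jog_arm(motion=[{"x":-50,"y":0,"z":0,"spin":0,"fingers":1},{"x":-110,"y":0,"z":0,"spin":0,"fingers":1},{"x":-170,"y":0,"z":0,"spin":0,"fingers":1},{"x":-230,"y":0,"z":0,"spin":0,"fingers":1},{"x":-260,"y":0,"z":0,"spin":0,"fingers":1},{"x":-260,"y":0,"z":0,"spin":0,"fingers":1}])

```text
clock: 36.75
eef_pos: [0.5977, -0.1225, 0.2652]
tool_rot: [0.693, 0.721, -0.001, -0.002]
ft_force: [0.6, 0.7, 0.1]
grip_width: -0.0001
grasp_force: 0.0
```

```bash
python3 - <<'E'
from h import *
c=camera("top");g=cv2.cvtColor(c["pixels"],cv2.COLOR_RGB2GRAY)
C=cv2.imread("pics/top0.png",0)
for nm,G,y0 in(("now",g,.22),("start",C,.077)):
  for X in(.62,.56):
    u,v=proj(c,[X,y0,.057])[0]; v=int(round(v)); u=int(u)
    print(nm,X,v,[(int(k),int(G[v,k])) for k in range(u-26,u+14)])
for y in(.2195,.2255):print(y,proj(c,[.6,y,.06]),proj(c,[.6,y+.035,.086]))
print("cab edge",proj(c,[.6,.267,.1]))
E
```

```text
now 0.62 167 [(146, 149), (147, 149), (148, 145), (149, 129), (150, 106), (151, 98), (152, 102), (153, 105), (154, 107), (155, 107), (156, 100), (157, 82), (158, 61), (159, 57), (160, 57), (161, 54), (162, 52), (163, 58), (164, 74), (165, 87), (166, 92), (167, 93), (168, 92), (169, 88), (170, 82), (171, 92), (172, 117), (173, 133), (174, 127), (175, 106), (176, 96), (177, 97), (178, 99), (179, 99), (180, 97), (181, 96), (182, 91), (183, 91), (184, 91), (185, 94)]
now 0.56 190 [(146, 134), (147, 146), (148, 150), (149, 143), (150, 117), (151, 86), (152, 86), (153, 100), (154, 105), (155, 107), (156, 102), (157, 87), (158, 67), (159, 57), (160, 55), (161, 56), (162, 56), (163, 54), (164, 64), (165, 80), (166, 90), (167, 95), (168, 94), (169, 90), (170, 78), (171, 80), (172, 102), (173, 126), (174, 130), (175, 116), (176, 99), (177, 98), (178, 101), (179, 104), (180, 102), (181, 100), (182, 98), (183, 94), (184, 92), (185, 92)]
start 0.62 167 [(203, 108), (204, 104), (205, 92), (206, 79), (207, 77), (208, 83), (209, 98), (210, 108), (211, 113), (212, 112), (213, 108), (214, 90), (215, 6
[... 254 characters left out ...]
238, 95), (239, 99), (240, 104), (241, 108), (242, 110)]
start 0.56 190 [(203, 55), (204, 59), (205, 64), (206, 65), (207, 68), (208, 79), (209, 95), (210, 106), (211, 110), (212, 110), (213, 112), (214, 105), (215, 87), (216, 62), (217, 53), (218, 64), (219, 81), (220, 94), (221, 97), (222, 95), (223, 93), (224, 83), (225, 72), (226, 67), (227, 72), (228, 93), (229, 120), (230, 138), (231, 132), (232, 115), (233, 106), (234, 108), (235, 109), (236, 104), (237, 99), (238, 97), (239, 97), (240, 99), (241, 104), (242, 107)]
0.2195 [[172.75909588 174.34969349]] [[156.44416324 172.89195984]]
0.2255 [[170.38898422 174.3470644 ]] [[154.02811673 172.88939249]]
cab edge [[149.96984147 172.08538648]]
```

Call:
jog_arm(motion=[{"x":60,"y":0,"z":0,"spin":0,"fingers":1},{"x":120,"y":0,"z":0,"spin":0,"fingers":1},{"x":180,"y":0,"z":0,"spin":0,"fingers":1},{"x":240,"y":0,"z":40,"spin":0,"fingers":1},{"x":260,"y":0,"z":100,"spin":0,"fingers":1},{"x":260,"y":0,"z":160,"spin":0,"fingers":1},{"x":260,"y":0,"z":215,"spin":0,"fingers":1},{"x":260,"y":0,"z":220,"spin":0,"fingers":1}])

```text
clock: 37.8
eef_pos: [0.5817, 0.14, 0.0421]
tool_rot: [0.691, 0.723, -0.006, -0.004]
ft_force: [-0.1, 0.5, 0.4]
grip_width: 0.0001
grasp_force: 0.0
```

Call:
jog_arm(motion=[{"x":25,"y":0,"z":0,"spin":0,"fingers":1},{"x":45,"y":0,"z":0,"spin":0,"fingers":1},{"x":58,"y":0,"z":0,"spin":0,"fingers":1},{"x":63,"y":0,"z":0,"spin":0,"fingers":1},{"x":68,"y":0,"z":0,"spin":0,"fingers":1},{"x":72,"y":0,"z":0,"spin":0,"fingers":1},{"x":76,"y":0,"z":0,"spin":0,"fingers":1},{"x":76,"y":0,"z":0,"spin":0,"fingers":1}])

```text
clock: 38.8
eef_pos: [0.5857, 0.2033, 0.0494]
tool_rot: [0.695, 0.719, -0.007, 0.008]
ft_force: [-0.1, -28.9, 11.6]
grip_width: -0.0004
grasp_force: 14.1
```

Call:
jog_arm(motion=[{"x":2,"y":0,"z":0,"spin":0,"fingers":1},{"x":4,"y":0,"z":0,"spin":0,"fingers":1},{"x":4,"y":0,"z":0,"spin":0,"fingers":1}])

```text
clock: 39.17
eef_pos: [0.5856, 0.2034, 0.0494]
tool_rot: [0.696, 0.718, -0.009, 0.01]
ft_force: [-1.7, -36.0, 14.1]
grip_width: 0.0001
grasp_force: 18.4
```

```bash
python3 st.py
```

```text
[0.5856 0.2034 0.0494] [ 0.35  0.61  0.08  1.05 -0.03  1.89] w 0.0001 gf 18.4 ft [ -1.7 -36.   14.1] yaw 1.8 t 39.175
```

36 N with no motion, and the front's inner edge is flush with the cabinet face, so the drawer is home. Now the isolator.

Call:
jog_arm(motion=[{"x":-15,"y":0,"z":0,"spin":0,"fingers":1},{"x":-50,"y":0,"z":0,"spin":0,"fingers":1},{"x":-80,"y":0,"z":-30,"spin":0,"fingers":1},{"x":-80,"y":0,"z":-90,"spin":0,"fingers":1},{"x":-80,"y":0,"z":-150,"spin":0,"fingers":1},{"x":-80,"y":0,"z":-210,"spin":0,"fingers":1},{"x":-80,"y":-20,"z":-220,"spin":0,"fingers":1},{"x":-80,"y":-70,"z":-220,"spin":0,"fingers":1}])

```text
clock: 40.17
eef_pos: [0.5194, 0.1367, 0.2694]
tool_rot: [0.692, 0.722, 0.002, 0.001]
ft_force: [-0.0, -0.6, -0.0]
grip_width: 0.0002
grasp_force: 0.0
```

Call:
jog_arm(motion=[{"x":20,"y":-50,"z":0,"spin":0,"fingers":1},{"x":60,"y":-90,"z":0,"spin":0,"fingers":1},{"x":110,"y":-105,"z":0,"spin":0,"fingers":1},{"x":160,"y":-105,"z":0,"spin":0,"fingers":1},{"x":175,"y":-105,"z":0,"spin":0,"fingers":1},{"x":175,"y":-105,"z":0,"spin":0,"fingers":1}])

```text
clock: 40.92
eef_pos: [0.4054, 0.3072, 0.2677]
tool_rot: [0.691, 0.722, -0.0, 0.0]
ft_force: [-0.6, -0.3, 0.2]
grip_width: 0.0
grasp_force: 0.0
```

```bash
python3 st.py .41 .312 .181; python3 - <<'E'
from h import *
c=camera("top");g=cv2.cvtColor(c["pixels"],cv2.COLOR_RGB2GRAY)
p=proj(c,[[.4557,.312,.194],[.4557,.345,.194]]);print(p)
v=int(p[0,1]);
for u in (104,110,116):print(u,[(r,int(g[r,u])) for r in range(v-20,v+20,2)])
for X in(.62,.56):
    u,v=proj(c,[X,.22,.057])[0]; v=int(round(v)); u=int(u); print([(int(k),int(g[v,k])) for k in range(u-4,u+8)])
E
```

```text
[0.4054 0.3072 0.2677] [ 0.65  0.25  0.11  1.43 -0.    2.18] w 0.0 gf 0.0 ft [-0.6 -0.3  0.2] yaw 2.5 t 40.925
[ 4.6  4.9 86.7]
[[118.05906683 229.8981711 ]
 [103.44999078 229.85561526]]
104 [(209, 154), (211, 154), (213, 154), (215, 153), (217, 153), (219, 153), (221, 154), (223, 154), (225, 134), (227, 56), (229, 46), (231, 43), (233, 53), (235, 60), (237, 40), (239, 40), (241, 41), (243, 40), (245, 42), (247, 38)]
110 [(209, 109), (211, 107), (213, 107), (215, 108), (217, 107), (219, 106), (221, 106), (223, 105), (225, 84), (227, 46), (229, 48), (231, 42), (233, 79), (235, 122), (237, 104), (239, 91), (241, 129), (243, 146), (245, 154), (247, 142)]
116 [(209, 59), (211, 61), (213, 60), (215, 58), (217, 59), (219, 59), (221, 64), (223, 77), (225, 67), (227, 46), (229, 46), (231, 43), (233, 57), (235, 77), (237, 76), (239, 79), (241, 123), (243, 146), (245, 153), (247, 151)]
[(168, 96), (169, 92), (170, 86), (171, 95), (172, 120), (173, 138), (174, 131), (175, 109), (176, 99), (177, 100), (178, 102), (179, 103)]
[(168, 98), (169, 93), (170, 82), (171, 81), (172, 107), (173, 131), (174, 136), (175, 120), (176, 104), (177, 102), (178, 106), (179, 108)]
```

The bar is where expected (rows 226–232). Lower and push it away from the robot.

Call:
jog_arm(motion=[{"x":4,"y":0,"z":45,"spin":0,"fingers":1},{"x":4,"y":0,"z":87,"spin":0,"fingers":1},{"x":4,"y":15,"z":87,"spin":0,"fingers":1},{"x":4,"y":30,"z":87,"spin":0,"fingers":1},{"x":4,"y":45,"z":87,"spin":0,"fingers":1},{"x":4,"y":60,"z":87,"spin":0,"fingers":1},{"x":4,"y":76,"z":87,"spin":0,"fingers":1},{"x":4,"y":90,"z":87,"spin":0,"fingers":1}])

```text
clock: 41.98
eef_pos: [0.4974, 0.3149, 0.1815]
tool_rot: [0.692, 0.722, 0.001, 0.0]
ft_force: [-0.1, -0.2, -0.5]
grip_width: -0.0
grasp_force: 0.0
```

Call:
jog_arm(motion=[{"x":0,"y":0,"z":0,"spin":0,"fingers":1},{"x":0,"y":-15,"z":0,"spin":0,"fingers":1},{"x":0,"y":-50,"z":-30,"spin":0,"fingers":1},{"x":0,"y":-90,"z":-90,"spin":0,"fingers":1},{"x":0,"y":-130,"z":-110,"spin":0,"fingers":1},{"x":0,"y":-150,"z":-110,"spin":0,"fingers":1},{"x":0,"y":-150,"z":-110,"spin":0,"fingers":1}])

```text
clock: 42.85
eef_pos: [0.3443, 0.3084, 0.292]
tool_rot: [0.691, 0.723, 0.001, 0.0]
ft_force: [-0.1, 0.5, -0.2]
grip_width: -0.0
grasp_force: 0.0
```

```bash
python3 st.py; python3 - <<'E'
from h import *
c=camera("top");g=cv2.cvtColor(c["pixels"],cv2.COLOR_RGB2GRAY);G=cv2.imread("pics/top0.png",0)
for u in (106,112,120):
  print(u,[(r,int(g[r,u]),int(G[r,u])) for r in range(184,206,2)])
hsv=cv2.cvtColor(c["pixels"],cv2.COLOR_RGB2HSV)
print([b for b in blobs(c,(g>125)&(hsv[...,1]<50),.05,40,400)])
for X in(.62,.56):
    u,v=proj(c,[X,.22,.057])[0]; v=int(round(v)); u=int(u); print([(int(k),int(g[v,k])) for k in range(u-4,u+8)])
E
```

```text
[0.3443 0.3084 0.292 ] [ 0.73  0.15  0.04  1.47 -0.    2.26] w -0.0 gf 0.0 ft [-0.1  0.5 -0.2] yaw 2.6 t 42.85
106 [(184, 152, 153), (186, 153, 154), (188, 154, 154), (190, 140, 142), (192, 64, 64), (194, 52, 53), (196, 50, 51), (198, 81, 81), (200, 134, 134), (202, 132, 132), (204, 121, 122)]
112 [(184, 153, 153), (186, 154, 153), (188, 149, 149), (190, 103, 104), (192, 54, 55), (194, 54, 54), (196, 50, 51), (198, 71, 71), (200, 106, 104), (202, 83, 84), (204, 77, 78)]
120 [(184, 154, 154), (186, 153, 153), (188, 148, 148), (190, 90, 92), (192, 52, 52), (194, 52, 53), (196, 50, 51), (198, 62, 62), (200, 75, 76), (202, 82, 84), (204, 88, 89)]
[(array([ 260.8, -304.9]), array([25.8, 44.5]), np.float32(125.3), array([382., 311.])), (array([245.8, 603.9]), array([ 17.2, 152.9]), np.float32(45.2), array([ 19., 315.])), (array([ 298.5, -160. ]), array([24.3, 43. ]), np.float32(60.6), array([323., 295.])), (array([324.6, 161.1]), array([25.5, 44.5]), np.float32(130.8), array([195., 284.])), (array([324.2, 500.4]), array([11.1, 57.7]), np.float32(43.2), array([ 60., 284.])), (array([580.7, 219.3]), array([  5.4, 120.2]), np.float32(2.3), array([174., 182.])), (array([ 667.4, -487.6]), array([26.6, 29.1]), np.float32(134.8), array([453., 149.]))]
[(168, 96), (169, 92), (170, 84), (171, 95), (172, 121), (173, 138), (174, 130), (175, 109), (176, 99), (177, 100), (178, 101), (179, 101)]
[(168, 97), (169, 93), (170, 81), (171, 80), (172, 106), (173, 129), (174, 133), (175, 119), (176, 103), (177, 100), (178, 105), (179, 107)]
```

The lever matches its start (on) image exactly, the drawer is unmoved, and the robot is clear.

```bash
python3 -c "
from workcell import bot
print(bot.job_done())"
```

```text
the job is handed in; nothing more can be done
None
```

I handed the job in at about 43 s; it returned no verdict. Both charged packs are in the tray, all three empties are in bays, and the isolator is back on. The drawer was pushed to a hard stop (36 N, no movement); I took that as fully home, though two camera estimates would put home 6–7 mm further in.

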